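# Stack the small test sieves and lock them in their cradle

### The job

Build the sieve stack upright on the round seat of the grey cradle: first the plain steel pan, then the fine sieve (blue rim), then the coarse sieve (yellow rim), then the white lid, each nested fully home in the one below. Then drop the locking bar crosswise over the lid into the open slots of the two posts until both its ends are at the bottom. Let go of everything, and do not push aside or tip over the small yellow-capped bottle and the petri dish that stand nearby.

Things in the scene. Friction and masses are not known exactly. Their poses are not given: they have to be found in the camera images.
- seat (a point): Centre of the cradle's round aluminium seat ring (53 mm outside, 47 mm bore, 10 mm deep), at its rim, 16 mm above the bench. Cradle fixed, turned up to 0.3 rad: z up, y from post to post. Grey base plate 76 (x) by 184 (y) mm, 6 thick. Posts 34 (x) by 10 (y) mm at y = -72 and +72 mm, 130 mm tall: close the jaws along the cradle's x so that the gripper clears them.
- slots (a point): Point midway between the two post slots where the middle of the bar comes to lie (same frame as the seat, 93 mm above it). Each slot is open at the top, 13 mm wide in x, runs through its post along y, and has a flared mouth about 24 mm wide; slot floor 104 mm above the bench. The posts' outer faces are 77 mm from this point.
- pan_c (a point): Pan: bare steel, solid floor. Point at its centre, half-way up, 13 mm above its foot; 26 mm tall. Grip the belly: 58 mm across, 6 to 18 mm above the foot; the rim over it is 53 mm outside, bore 47 mm. Spigot below: 6 mm long, 44 mm across, tapering to 36 at the foot. Home, its shoulder rests on the rim of the seat, and this point is 7 mm above the seat's. z up. About 90 g.
- fine_c (a point): Fine sieve: blue rim, close brass mesh. Point at its centre, half-way up, 15 mm above its foot; 30 mm tall. Grip the belly: 58 mm across, 6 to 18 mm above the foot; the rim over it is 53 mm outside, bore 47 mm. Spigot below: 6 mm long, 44 mm across, tapering to 36 at the foot. Home, its shoulder rests on the rim of the pan, and this point is 29 mm above the seat's. z up. About 80 g.
- coarse_c (a point): Coarse sieve: yellow rim, wide wire grid. Point at its centre, half-way up, 15 mm above its foot; 30 mm tall. Grip the belly: 58 mm across, 6 to 18 mm above the foot; the rim over it is 53 mm outside, bore 47 mm. Spigot below: 6 mm long, 44 mm across, tapering to 36 at the foot. Home, its shoulder rests on the rim of the fine sieve, and this point is 53 mm above the seat's. z up. About 80 g.
- lid_c (a point): Lid: white disc 58 mm across, 10 mm thick (6 to 16 mm above its foot), red button 14 mm across and 5 mm tall on top, and the same spigot below as the sieves. Point on its axis half-way up the disc, 11 mm above its foot. Grip the disc by its edge. Home on the coarse sieve, this point is 73 mm above the seat's. z up. About 60 g.
- bar_c (a point): Locking bar: steel rod 10 mm thick, 180 mm long along its y, black grip block in the middle (16 wide, 16 tall, 34 mm along the bar), black heads 16 mm across at both ends, inner faces 82 mm from the middle, which go outside the posts. Point at the middle, on the rod's axis, 8 mm above the bench as it lies. Grip the block across the bar. Home, the block clears the lid's button by 2 mm. 120 g.
- bottle: Bystander: small white bottle with a yellow cap, 40 mm across, 75 mm tall, loose; origin at the centre of its underside. Leave it alone.
- dish: Bystander: round amber petri dish, 61 mm across, 15 mm tall, loose, on the bench to the right of the cradle; origin at the centre of its underside. Leave it alone.

How it is judged:
On the way, in this order (a step that is already met when the one before it is completed fails the run):
1. the pan sits home on the seat (horizontal distance between pan_c and seat below 0.008 m and z of pan_c in the frame of seat between 0.0045 and 0.0095 m and angle between pan_c's own z axis and vertical below 0.06 rad), for 0.2 s.
2. the blue fine sieve sits home on the pan (all of step 1 and horizontal distance between fine_c and seat below 0.008 m and z of fine_c in the frame of seat between 0.0265 and 0.0315 m and angle between fine_c's own z axis and vertical below 0.06 rad), for 0.2 s.
3. the yellow coarse sieve sits home on the fine sieve (all of step 2 and horizontal distance between coarse_c and seat below 0.008 m and z of coarse_c in the frame of seat between 0.0505 and 0.0555 m and angle between coarse_c's own z axis and vertical below 0.06 rad), for 0.2 s.
4. the lid sits home on the coarse sieve (all of step 3 and horizontal distance between lid_c and seat below 0.008 m and z of lid_c in the frame of seat between 0.0705 and 0.0755 m and angle between lid_c's own z axis and vertical below 0.06 rad), for 0.2 s.
5. both ends of the locking bar are at the bottom of their slots (all of step 4 and z of bar_c in the frame of slots between -0.0025 and 0.0025 m and x of bar_c in the frame of slots between -0.005 and 0.005 m and y of bar_c in the frame of slots between -0.01 and 0.01 m and angle between the y axis of bar_c and the y axis of slots, either way round below 0.035 rad), for 0.2 s.
At the end, for the whole second after the job is handed in: On the seat, from below: pan, blue sieve, yellow sieve, lid, each at nested height within 2.5 mm, within 8 mm of the seat axis, upright within 0.06 rad; bar at the bottom of both slots: height within 2.5 mm, 5 mm across, 10 mm along, parallel within 0.035 rad. All released and at rest (all of step 5); the robot touches nothing.
It fails at once if the yellow-capped bottle is pushed more than 30 mm or tipped (distance of bottle from where it was at the start of the episode above 0.03 m or angle between bottle's own z axis and vertical above 0.5 rad).
It fails at once if the petri dish is pushed more than 30 mm or tipped (distance of dish from where it was at the start of the episode above 0.03 m or angle between dish's own z axis and vertical above 0.5 rad).
It also fails if it takes over 106 s, if anything falls off the work surface, if the arm or the gripper's body presses on something with over 40 N, if the wrist force passes 120 N, or if a joint passes its speed limit or range.

### The arm

A 7-joint arm with a two-finger parallel gripper is mounted at the origin on a cart in front of the work surface, level with it; the furniture and walls round the work are solid. World frame = base frame: x ahead of the robot, y to its left, z up, the work surface at z = 0. Lengths are in m, angles in rad, forces in N, time in s.
With the tool pointing down it reaches from about 0.4 to 0.85 m from the base axis. Payload 4.5 kg.
Tool frame: the origin (TCP) lies between the finger pads; the fingertips stand 8 mm ahead of it and the grasp point (between the pads) lies 11 mm behind it; z points along the fingers, y is the direction in which the jaws open and shut (so a half turn about z gives the same grasp; the last joint's range is limited). The gripper opens to 88 mm and grips with 3 to 60 N. Pads are 18 mm wide; open, the fingers measure 123 mm over their backs; the gripper's body (75 mm by 187 mm) begins 45 mm behind the grasp point.
Start: joints at [0.034, 0.689, -0.195, 1.565, 0.157, 0.902, -0.215], TCP at [0.625, 0, 0.247] pointing down, gripper open.
Joint ranges: [-3.01, 3.01], [-0.46, 2.08], [-1.47, 1.51], [0.13, 2.56], [-1, 4.14], [0.04, 2.09], [-2.66, 2.66]. Speed limits (rad/s): [2.57, 2.57, 3.14, 3.14, 3.14, 3.14, 3.14].

### API

Orientations are given as a unit quaternion [x, y, z, w].
In Python, from plant import r gives the robot as it stands.
- The arm moves only by the tool carry_out, never from a script. Its argument "commands" is a list that holds one entry, the list of rows, each a list of 7 numbers: the turn, a rotation vector about the tool's x, y, z in rad, then the shift along the tool's x, y, z in cm, then the finger opening in cm, from 0 to 8.81. A call has 1 to 10 rows; each row is the pose to reach, as a shift and turn from the pose commanded when the call began, along the tool's axes at that moment; what a row does not reach only later rows make up. A row lasts 1/12 s, in which the tool goes at most 41.7 mm and 7.16 degrees, less where a joint would pass 70% of its speed; a pose out of reach is approached as far as the arm can. A call with a gripper value outside its range is refused whole. The fingers move at their own pace and stop on an object; "force" is the grip in N (left out, the last holds). Time passes only in rows, so rows that repeat a pose let the fingers close. It gives the time, the measured TCP pose, the force and the opening at its end, in the units of the state.
- r.get_state(): the state, without advancing time (a new reading comes with each control period).
- r.snapshot(name): name is "scene" or "side" or "wrist"; returns a dict with "pixels" (420x560x3 uint8, red, green, blue), "mtx" (3x3 intrinsics, pixels), "k1" (the pictures are not rectified: a ray, as slopes to the right and down, at radius r is drawn at 1 + k1 r^2 times it, then the intrinsics apply), "xyz" and "rotation" of the camera in the world. Camera axes: x right, y down, z forward; pixel columns grow to the right and rows downward; lengths in m; the calibration is good to about 2 mm. A picture is of the moment at which its call begins. There is no depth.
- r.finish_job(): hands the job in, once; it reports no verdict.
The state is a dict: "clock": time; "q": joint angles; "qd": joint speeds; "joint_torque": joint torques, N m; "tool_pos": TCP position; "eef_rot": TCP orientation; "contact_force": force on the tool from outside, world axes, zero at the start; "moment": the same for the moment, N m; "opening": opening from 0.0 (shut) to 1.0 (fully open).
Only numpy, scipy, OpenCV 4.12 (cv2) and the standard library are available. Lean on these libraries where they do the work, as an engineer would, in place of code of your own. Each camera call takes 0.05 s, during which the arm holds its last target.

## Working session

There is one attempt and no reset: what is moved stays moved. The work goes in short steps, Python scripts to look and compute and a tool call to move; the robot and the scene stay as the last step left them, time stands still between calls to the robot, and variables do not carry over. Pictures are saved under pics/ and viewed, and the job is handed in when it is done.

Besides the shell and the picture viewer there is one more tool, called after ">>>" as name(argument=value, ...), one argument or row to a line, values as JSON. carry_out: Moves the arm, as the interface text tells. Its arguments: {"type":"object","properties":{"commands":{"type":"array"},"force":{"type":"number"}},"required":["commands"]}

```bash
mkdir -p pics; ls; python3 - <<'E'
from plant import r
import cv2
print(r.get_state())
for n in ["scene","side","wrist"]:
    s=r.snapshot(n); cv2.imwrite(f"pics/{n}0.png",s["pixels"][:,:,::-1]); print(n,s["mtx"],s["k1"],s["xyz"],s["rotation"])
E
```

```text
pics
{'clock': 0.0, 'q': array([ 0.03376523,  0.68999567, -0.19451469,  1.56633225,  0.1572969 ,
        0.90251762, -0.21511881]), 'qd': array([ 0.0005975 , -0.00044547, -0.00098782, -0.00061612, -0.00030929,
       -0.00024699,  0.00021415]), 'joint_torque': array([ 3.38560185e-04, -5.27571630e+01, -1.26686912e+00, -1.53434461e+01,
       -5.26333472e-02,  6.56995355e-03,  1.65937727e-04]), 'tool_pos': array([ 6.24379071e-01, -2.69859404e-05,  2.45905895e-01]), 'eef_rot': array([ 7.07071989e-01,  7.07140959e-01, -7.03545731e-04, -6.09183574e-04]), 'contact_force': array([ 0.22786528, -0.16725365,  0.45136335]), 'moment': array([ 0.05711015,  0.05421465, -0.01409452]), 'opening': 1.001812079442324}
scene [[384.63446934   0.         286.23965705]
 [  0.         384.63446934 204.96678545]
 [  0.           0.           1.        ]] 0.020059136234990924 [ 0.24238357 -0.42075141  0.7968747 ] [ 0.91092604 -0.25257731  0.09697523 -0.3114711 ]
side [[434.90618952   0.         276.68141055]
 [  0.         434.90618952 206.27353671]
 [  0.           0.           1.        ]] -0.12152526665490598 [0.52636002 0.80847951 0.82348515] [-0.00824734  0.92038815 -0.39079772  0.00973538]
wrist [[349.37080368   0.         283.51798662]
 [  0.         349.37080368 215.46452315]
 [  0.           0.           1.        ]] 0.01138747523713819 [0.62474243 0.0663607  0.38325776] [ 9.91465642e-01  3.53664627e-05 -1.33053053e-03  1.30361454e-01]
```

View pics/scene0.png

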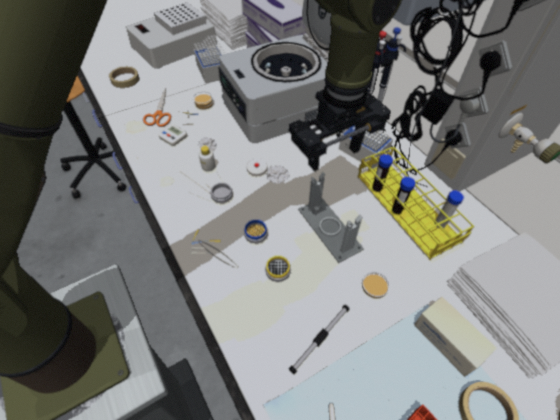

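View pics/side0.png

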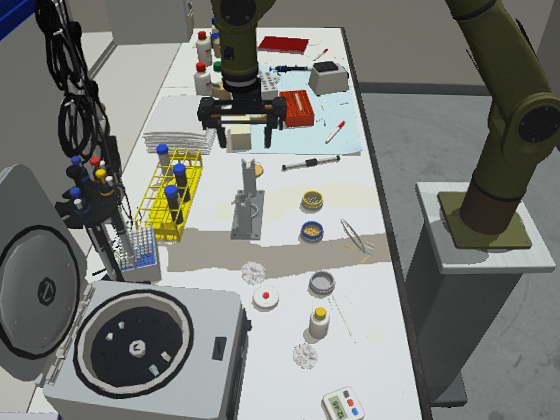

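View pics/wrist0.png

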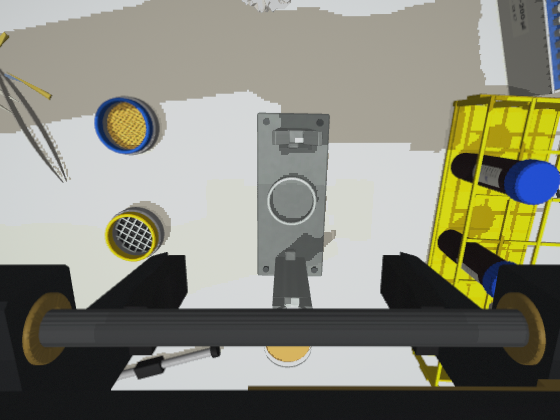

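```bash
cat > h.py <<'E'
import numpy as np, cv2
from scipy.spatial.transform import Rotation as R
def rays(s,uv):
    K=s["mtx"];p=(np.asarray(uv,float).reshape(-1,2)-K[:2,2])/[K[0,0],K[1,1]]
    q=p.copy()
    for _ in range(20): q=p/(1+s["k1"]*(q**2).sum(1,keepdims=True))
    d=np.c_[q,np.ones(len(q))]
    return R.from_quat(s["rotation"]).apply(d)
def plane(s,uv,z):
    d=rays(s,uv);o=np.asarray(s["xyz"]); return o+d*((z-o[2])/d[:,2:3])
def proj(s,P):
    c=R.from_quat(s["rotation"]).inv().apply(np.asarray(P,float).reshape(-1,3)-s["xyz"])
    q=c[:,:2]/c[:,2:];q=q*(1+s["k1"]*(q**2).sum(1,keepdims=True))
    return q*[s["mtx"][0,0],s["mtx"][1,1]]+s["mtx"][:2,2]
def circ(P):
    A=np.c_[2*P[:,:2],np.ones(len(P))];b=(P[:,:2]**2).sum(1)
    x=np.linalg.lstsq(A,b,rcond=None)[0];rr=np.sqrt(x[2]+x[0]**2+x[1]**2)
    return x[:2],rr,np.std(np.hypot(*(P[:,:2]-x[:2]).T)-rr)
def crop(s,box,k,name):
    x0,y0,x1,y1=box
    cv2.imwrite(name,cv2.resize(s["pixels"][y0:y1,x0:x1,::-1],None,fx=k,fy=k,interpolation=cv2.INTER_NEAREST))
E
python3 - <<'E'
from plant import r
from h import *
s=r.snapshot("scene");crop(s,(190,130,390,280),4,"pics/sc1.png");print(0)
t=r.snapshot("side");crop(t,(220,140,370,340),3,"pics/si1.png")
E
```

```text
0
```

View pics/sc1.png

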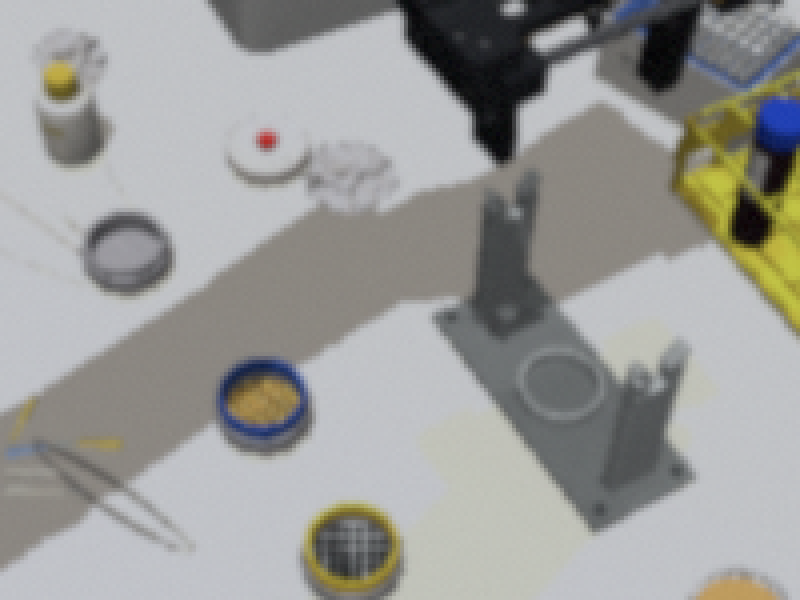

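View pics/si1.png

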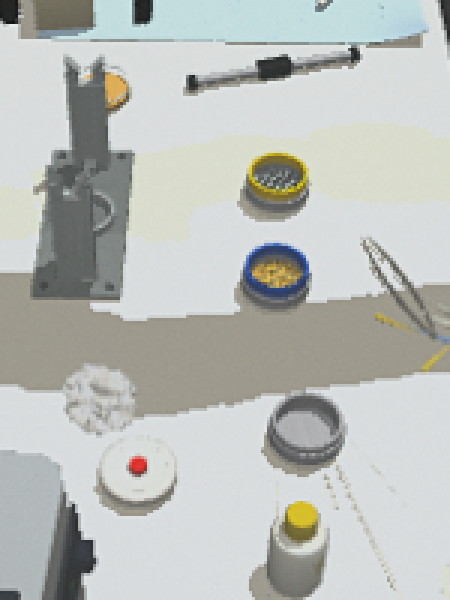

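```bash
python3 - <<'E'
from plant import r
from h import *
S={n:r.snapshot(n) for n in("scene","side","wrist")}
import pickle;pickle.dump(S,open("s0.pkl","wb"))
def comp(n,lo,hi,box):
    s=S[n];h=cv2.cvtColor(s["pixels"],cv2.COLOR_RGB2HSV);m=cv2.inRange(h,lo,hi)
    k=np.zeros_like(m);x0,y0,x1,y1=box;k[y0:y1,x0:x1]=m[y0:y1,x0:x1]
    return k
def outer(k):
    c=max(cv2.findContours(k,cv2.RETR_EXTERNAL,cv2.CHAIN_APPROX_NONE)[0],key=cv2.contourArea)
    return cv2.convexHull(c).reshape(-1,2)
B=((105,100,50),(130,255,255));Y=((22,110,90),(34,255,255))
for nm,n,c,box,z in [("fine","scene",B,(235,210,280,255),.03),("fine","side",B,(295,215,330,250),.03),("fine","wrist",B,(80,80,170,170),.03),
 ("coarse","scene",Y,(260,250,295,290),.03),("coarse","side",Y,(295,185,330,215),.03),("coarse","wrist",Y,(95,200,170,275),.03)]:
    k=comp(n,*c,box);h=outer(k);P=plane(S[n],h,z);print(nm,n,circ(P),"px",h.mean(0))
Rd=((0,140,120),(8,255,255))
for n,box in(("scene",(245,155,270,175)),("side",(255,285,275,305))):
    k=comp(n,*Rd,box);m=cv2.moments(k,True);u=[m["m10"]/m["m00"],m["m01"]/m["m00"]];print("lid",n,u,plane(S[n],u,.019))
for nm,n,u,z in [("pan","scene",(222,192),.026),("pan","side",(322,281.5),.026),("bottle","scene",(205,149.5),.075),("bottle","side",(320.5,313),.075),("dish","scene",(375,285),.015),("dish","side",(258,169.5),.015),("seat","scene",(330.5,225.5),.016),("seat","wrist",(292.5,200),.016),("barmid","scene",(321,338),.016),("barmid","side",(311,162),.016)]:
    print(nm,n,plane(S[n],u,z)[0].round(4))
for n,us in(("scene",[(292,369),(348,307.5)]),("side",[(284,166.5),(338,158)])):
    print("ends",plane(S[n],us,.008).round(4))
# cradle base corners
print("base wrist",plane(S["wrist"],[(258,113),(328,114),(257,274),(322,275)],.006).round(4))
E
```

```text
fine scene (array([0.46522773, 0.05949744]), np.float64(0.026392426096666866), np.float64(0.0008431967840888851)) px [254.53333333 228.86666667]
fine side (array([0.46485819, 0.06838509]), np.float64(0.02814796691489431), np.float64(0.001098764886064447)) px [312.47058824 229.76470588]
fine wrist (array([0.46696122, 0.0625321 ]), np.float64(0.027208439040620917), np.float64(0.0006205081225122523)) px [121.90625 127.71875]
coarse scene (array([ 0.45930444, -0.05576335]), np.float64(0.026498025196726453), np.float64(0.0006159129609715138)) px [278.27777778 266.5       ]
coarse side (array([ 0.46030288, -0.04568638]), np.float64(0.028956375032622245), np.float64(0.0013710552170924178)) px [313.28571429 198.85714286]
coarse wrist (array([ 0.46206491, -0.05161666]), np.float64(0.027869490399141047), np.float64(0.0007704361755575783)) px [128.03448276 237.        ]
lid scene [256.0, 164.5] [[0.57441542 0.25704888 0.019     ]]
lid side [265.72727272727275, 294.8181818181818] [[0.57237946 0.25720689 0.019     ]]
pan scene [0.4477 0.2085 0.026 ]
pan side [0.447  0.2246 0.026 ]
bottle scene [0.4598 0.3253 0.075 ]
bottle side [0.4586 0.3376 0.075 ]
dish scene [ 0.6267 -0.1995  0.015 ]
dish side [ 0.6132 -0.184   0.015 ]
seat scene [ 0.6347 -0.0175  0.016 ]
seat wrist [ 0.6341 -0.0147  0.016 ]
barmid scene [ 0.456  -0.2349  0.016 ]
barmid side [ 0.4564 -0.2197  0.016 ]
ends [[ 0.3754 -0.2534  0.008 ]
 [ 0.5456 -0.2089  0.008 ]]
ends [[ 0.537  -0.2074  0.008 ]
 [ 0.3724 -0.2507  0.008 ]]
base wrist [[ 0.598   0.0753  0.006 ]
 [ 0.6706  0.0743  0.006 ]
 [ 0.5934 -0.1057  0.006 ]
 [ 0.6695 -0.1069  0.006 ]]
```

>>> carry_out(
  commands=[
    [[0,0,0,21.6,-17.7,7.6,8.8],[0,0,0,21.6,-17.7,7.6,8.8],[0,0,0,21.6,-17.7,7.6,8.8],[0,0,0,21.6,-17.7,7.6,8.8],[0,0,0,21.6,-17.7,7.6,8.8],[0,0,0,21.6,-17.7,7.6,8.8],[0,0,0,21.6,-17.7,7.6,8.8],[0,0,0,21.6,-17.7,7.6,8.8],[0,0,0,21.6,-17.7,7.6,8.8],[0,0,0,21.6,-17.7,7.6,8.8]],
  ],
  force=25,
)

```text
clock: 1.23
tool_pos: [0.4487, 0.2156, 0.1709]
eef_rot: [0.707, 0.707, 0.0, 0.0]
contact_force: [0.2, -0.7, 0.1]
opening: 0.998
```

```bash
python3 - <<'E'
from plant import r
from h import *
s=r.snapshot("wrist");cv2.imwrite("pics/w1.png",s["pixels"][:,:,::-1]);t=r.snapshot("scene");crop(t,(190,130,390,280),4,"pics/sc2.png")
import pickle;pickle.dump((s,t),open("s1.pkl","wb"));g=r.get_state();print(g["tool_pos"],g["eef_rot"],g["q"],g["contact_force"],g["clock"],s["xyz"])
E
```

```text
[0.449517   0.21452155 0.17109018] [7.08235634e-01 7.05975631e-01 4.19753899e-04 7.20670827e-04] [-0.46319237  0.64659974 -0.12035142  2.02127881  0.15955716  0.4812856
 -0.70421877] [ 0.41658904 -0.93711139 -0.53723804] 1.3333 [0.44864659 0.28211304 0.30815112]
```

View pics/w1.png

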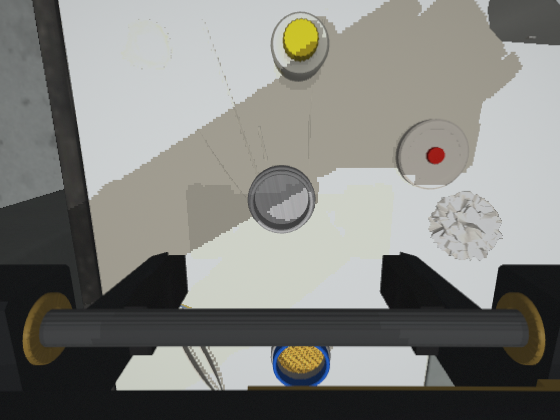

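View pics/sc2.png

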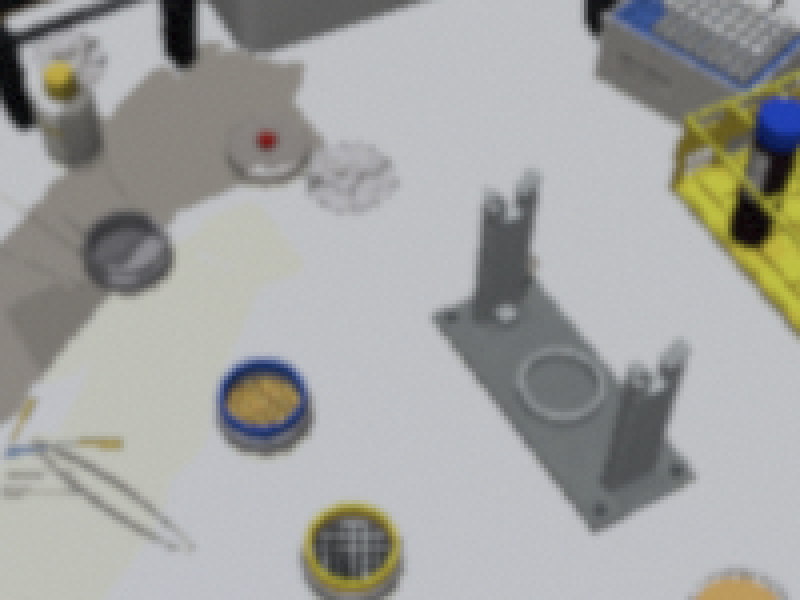

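```bash
python3 - <<'E'
from h import *
import pickle
s,t=pickle.load(open("s1.pkl","rb"))
p=s["pixels"].astype(int)
print("row198",p[198,240:325].sum(1)//3);print("col281",p[158:242,281].sum(1)//3)
for u,z in[((281,198.5),.026),((435,155),.02),((301,39),.075)]: print(plane(s,u,z).round(4))
print("pan px scene",plane(t,(222,191.5),.026))
print("seat scene",plane(t,(330.3,225.3),.016),"base corners",plane(t,[(298,209.5),(324.5,199),(339.5,262.5),(363.5,249)],.006).round(4))
print("centrifuge",plane(t,[(252,142.5),(241,130)],0).round(3))
E
```

```text
row198 [138 137 138 138 138 138 135 116  84  90  92 106 102  87  63 108 109 110
 111 110 108 107 108 109 108 107 106 105 109 111 107 105 105 106 107 108
 106 108 106 105 104 107 110 108 110 108 108 108 107 170 167 166 167 170
 169 169 169 168 167 167 169 169 168 168 168 169 172 171  98 103 150 164
 141 110  97 102 138 138 204 205 204 204 205 204 205]
col281 [153 154 154 153 153 153 151  84  71  92 109  97  76  97 118 117  97 124
 124 124 123 124 124 124 123 124 124 124 123 123 122 122 122 109 110 109
 110 109 108 107 107 106 105 104 104 108 168 169 168 169 168 168 167 167
 167 171 171 171 173 174 171 106 107 105 105 104  66  64  64  64  67  84
 130 169 162 168 204 204 204 205 205 205 204 204]
[[0.4465 0.221  0.026 ]]
[[0.5719 0.2558 0.02  ]]
[[0.4593 0.3305 0.075 ]]
pan px scene [[0.44845534 0.21002618 0.026     ]]
seat scene [[ 0.63461366 -0.01671184  0.016     ]] base corners [[ 0.5965  0.072   0.006 ]
 [ 0.6758  0.0658  0.006 ]
 [ 0.5964 -0.1094  0.006 ]
 [ 0.6681 -0.1091  0.006 ]]
centrifuge [[ 0.616  0.36   0.   ]
 [ 0.613  0.426 -0.   ]]
```

>>> carry_out(
  commands=[
    [[0,0,0,0.4,-0.1,4,8.8],[0,0,0,0.4,-0.1,8,8.8],[0,0,0,0.4,-0.1,12,8.8],[0,0,0,0.4,-0.1,14.5,8.8],[0,0,0,0.4,-0.1,15.8,8.8],[0,0,0,0.4,-0.1,15.8,8.8],[0,0,0,0.4,-0.1,15.8,5.5],[0,0,0,0.4,-0.1,15.8,5.5],[0,0,0,0.4,-0.1,15.8,5.5],[0,0,0,0.4,-0.1,15.8,5.5]],
  ],
  force=25,
)

```text
clock: 2.17
tool_pos: [0.4479, 0.2201, 0.0138]
eef_rot: [0.707, 0.707, 0.001, 0.0]
contact_force: [0.4, 0.3, -0.1]
opening: 0.724
```

```bash
python3 - <<'E'
from plant import r
from h import *
s=r.snapshot("wrist");cv2.imwrite("pics/w2.png",s["pixels"][:,:,::-1])
g=r.get_state();print(g["tool_pos"],g["contact_force"],g["opening"]*88)
E
```

```text
[0.44771896 0.22012873 0.01368279] [-0.53644576  1.18642069  0.21459972] 59.279096295775574
```

View pics/w2.png

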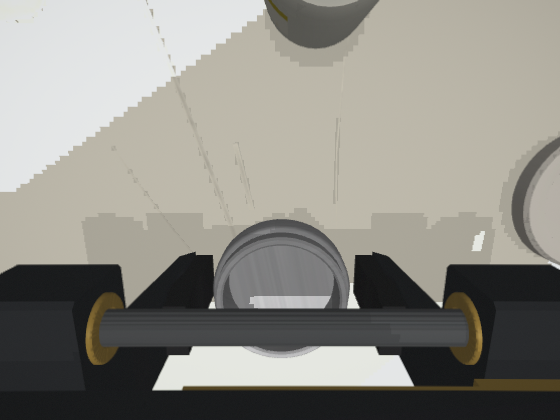

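>>> carry_out(
  commands=[
    [[0,0,0,0,0,0,5.5],[0,0,0,0,0,0,5.5],[0,0,0,0,0,-3,5.5],[0,0,0,0,0,-7,5.5],[0,0,0,-2.2,1.8,-10,5.5],[0,0,0,-4.6,3.7,-13,5.5],[0,0,0,-7,5.5,-16,5.5],[0,0,0,-9.4,7.5,-18.5,5.5],[0,0,0,-12,9.5,-21,5.5],[0,0,0,-14.6,11.5,-23.7,5.5]],
    [[0,0,0,0,0,0,5.5]],
  ],
)

```text
$.commands: bad value
```

>>> carry_out(
  commands=[
    [[0,0,0,0,0,0,5.5],[0,0,0,0,0,0,5.5],[0,0,0,0,0,-3,5.5],[0,0,0,0,0,-7,5.5],[0,0,0,-2.2,1.8,-10,5.5],[0,0,0,-4.6,3.7,-13,5.5],[0,0,0,-7,5.5,-16,5.5],[0,0,0,-9.4,7.5,-18.5,5.5],[0,0,0,-12,9.5,-21,5.5],[0,0,0,-14.6,11.5,-23.7,5.5]],
  ],
)

```text
clock: 3.05
tool_pos: [0.5618, 0.0727, 0.2508]
eef_rot: [0.707, 0.707, -0.0, -0.0]
contact_force: [0.4, 0.2, -0.8]
opening: 0.65
```

>>> carry_out(
  commands=[
    [[0,0,0,-2.5,2,0,5.5],[0,0,0,-5,4,0,5.5],[0,0,0,-7.5,6,0,5.5],[0,0,0,-9,7.2,0,5.5],[0,0,0,-9,7.2,0,5.5],[0,0,0,-9,7.2,0,5.5],[0,0,0,-9,7.2,0,5.5]],
  ],
)

```text
clock: 3.63
tool_pos: [0.6326, -0.0142, 0.2489]
eef_rot: [0.707, 0.708, -0.0, -0.001]
contact_force: [0.2, 0.6, -0.4]
opening: 0.652
```

```bash
python3 - <<'E'
from plant import r
from h import *
s=r.snapshot("wrist");cv2.imwrite("pics/w3.png",s["pixels"][:,:,::-1])
import pickle;pickle.dump(s,open("s3.pkl","wb"))
g=r.get_state();print(g["tool_pos"],g["eef_rot"],g["contact_force"],g["opening"]*88)
E
```

```text
[ 0.63261443 -0.01364687  0.24905371] [ 7.06286413e-01  7.07925629e-01 -5.52289961e-05 -8.96572240e-04] [-0.77268197  0.01027201 -1.00417858] 56.89046258744959
```

View pics/w3.png

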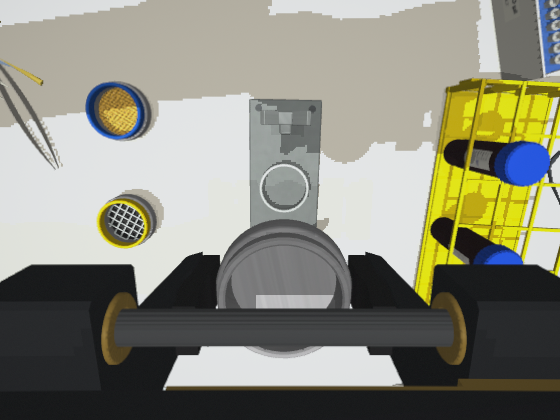

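```bash
python3 - <<'E'
from h import *
import pickle
s=pickle.load(open("s3.pkl","rb"))
crop(s,(235,85,335,230),4,"pics/w3c.png")
g=cv2.cvtColor(s["pixels"],cv2.COLOR_RGB2GRAY)
m=cv2.inRange(g,165,255)[155:222,255:314]
m[:, :]=m
c=max(cv2.findContours(m,cv2.RETR_EXTERNAL,cv2.CHAIN_APPROX_NONE)[0],key=cv2.contourArea).reshape(-1,2)+[255,155]
print(c.min(0),c.max(0),circ(plane(s,cv2.convexHull(c).reshape(-1,2),.016)))
for row in(102,135,150,215):
    d=np.diff(cv2.GaussianBlur(g,(3,3),0)[row].astype(int));L=240+np.argmin(d[240:262]);Rr=308+np.argmax(d[308:330])
    print(row,L,Rr,plane(s,[(L+.5,row),(Rr+.5,row)],.006).round(4)[:,:2].tolist())
print("pan in hand",plane(s,(284,297),s["xyz"][2]-.137+.01))
E
```

```text
[259 164] [308 212] (array([ 0.63174768, -0.01621876]), np.float64(0.02639565644694761), np.float64(0.00020664825497999738))
102 248 321 [[0.5956, 0.0724], [0.6711, 0.0724]]
135 248 320 [[0.5947, 0.0391], [0.6711, 0.0392]]
150 248 319 [[0.5943, 0.0234], [0.6704, 0.0235]]
215 249 316 [[0.5936, -0.0487], [0.6691, -0.0486]]
pan in hand [[ 0.63275723 -0.01556739  0.25922984]]
```

View pics/w3c.png

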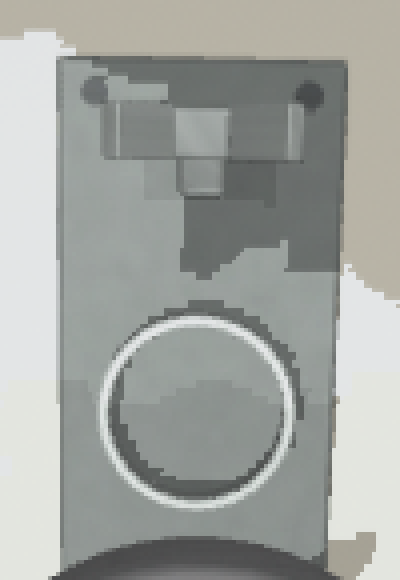

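>>> carry_out(
  commands=[
    [[0,0,0,-0.1,-0.1,4,5.5],[0,0,0,-0.1,-0.1,8,5.5],[0,0,0,-0.1,-0.1,12,5.5],[0,0,0,-0.1,-0.1,16,5.5],[0,0,0,-0.1,-0.1,19,5.5],[0,0,0,-0.1,-0.1,21,5.5],[0,0,0,-0.1,-0.1,21.6,5.5],[0,0,0,-0.1,-0.1,22.2,5.5],[0,0,0,-0.1,-0.1,22.6,5.5],[0,0,0,-0.1,-0.1,22.7,5.5]],
  ],
)

```text
clock: 4.52
tool_pos: [0.6332, -0.0154, 0.0236]
eef_rot: [0.707, 0.707, 0.001, 0.0]
contact_force: [-2.9, 1.4, 5.5]
opening: 0.644
```

```bash
python3 - <<'E'
from plant import r
from h import *
s=r.snapshot("wrist");cv2.imwrite("pics/w4.png",s["pixels"][:,:,::-1])
s=r.snapshot("side");crop(s,(180,120,330,270),4,"pics/si4.png")
g=r.get_state();print(g["tool_pos"],g["eef_rot"],g["contact_force"],g["moment"],g["opening"]*88)
E
```

```text
[ 0.63321471 -0.01548308  0.02366848] [7.06894313e-01 7.07318462e-01 9.79830816e-04 2.50469047e-04] [-1.72611841  1.43331493  0.94286725] [0.43541669 0.35628368 0.01869659] 56.96591015953294
```

View pics/w4.png

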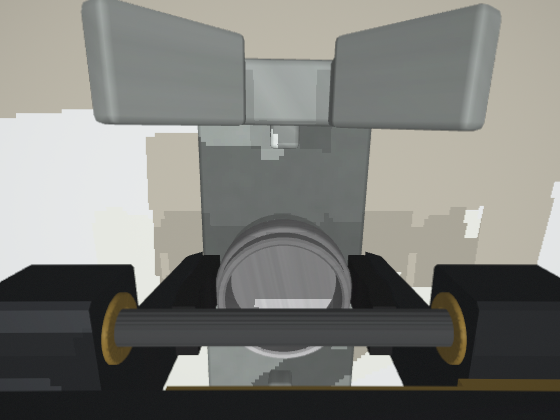

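View pics/si4.png

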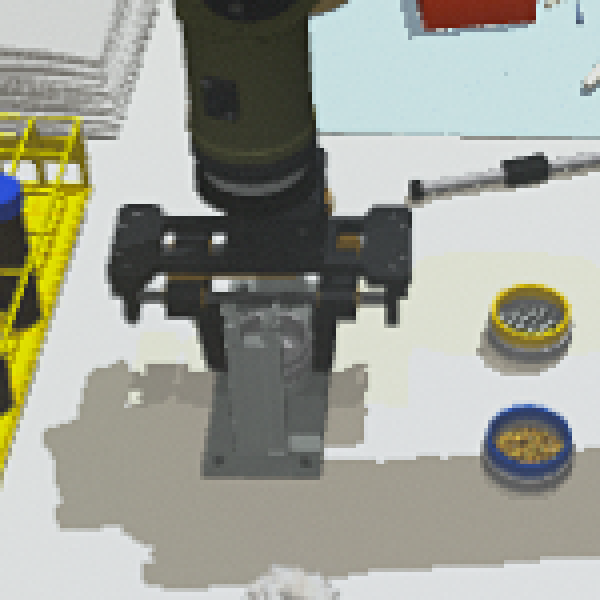

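>>> carry_out(
  commands=[
    [[0,0,0,0,0,0.15,5.5],[0,0,0,0,0,0.3,5.5],[0,0,0,0,0,0.3,5.5],[0,0,0,0,0,0.1,8.8],[0,0,0,0,0,0,8.8],[0,0,0,0,0,0,8.8]],
  ],
)

```text
clock: 5.12
tool_pos: [0.6337, -0.0168, 0.0233]
eef_rot: [0.707, 0.707, 0.001, 0.001]
contact_force: [-0.6, -0.2, -0.2]
opening: 0.851
```

>>> carry_out(
  commands=[
    [[0,0,0,0,0,0,8.8],[0,0,0,0,0,-2,8.8],[0,0,0,0,0,-6,8.8],[0,0,0,0,0,-10,8.8],[0,0,0,0,0,-14,8.8],[0,0,0,0,0,-18,8.8],[0,0,0,0,0,-20,8.8],[0,0,0,0,0,-20,8.8]],
  ],
)

```text
clock: 5.78
tool_pos: [0.636, -0.0164, 0.2278]
eef_rot: [0.707, 0.707, 0.004, 0.004]
contact_force: [0.6, 0.8, 1.1]
opening: 0.997
```

```bash
python3 - <<'E'
from plant import r
from h import *
s=r.snapshot("wrist");cv2.imwrite("pics/w5.png",s["pixels"][:,:,::-1])
import pickle;pickle.dump(s,open("s5.pkl","wb"))
g=r.get_state();print(g["tool_pos"],g["eef_rot"],g["contact_force"],g["opening"]*88)
E
```

```text
[ 0.63429961 -0.01659169  0.22470852] [0.70728198 0.70692592 0.00202423 0.00196102] [-0.45518723 -0.48202233 -0.46155758] 87.43142591343346
```

View pics/w5.png

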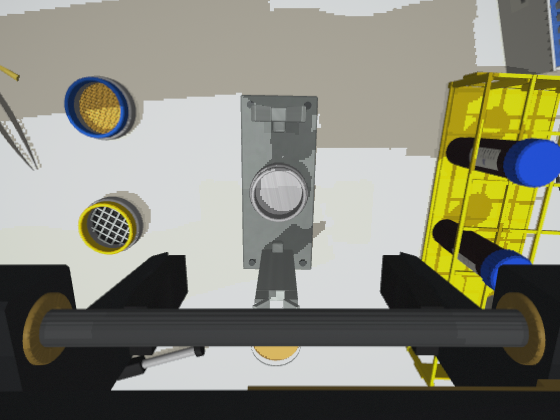

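```bash
cat >> h.py <<'E'
def hull(s,lo,hi,box):
    h=cv2.cvtColor(s["pixels"],cv2.COLOR_RGB2HSV);m=cv2.inRange(h,np.array(lo),np.array(hi))
    k=np.zeros_like(m);x0,y0,x1,y1=box;k[y0:y1,x0:x1]=m[y0:y1,x0:x1]
    c=max(cv2.findContours(k,cv2.RETR_EXTERNAL,cv2.CHAIN_APPROX_NONE)[0],key=cv2.contourArea)
    return cv2.convexHull(c).reshape(-1,2)
B=((105,100,50),(130,255,255));Y=((22,110,90),(34,255,255))
E
python3 - <<'E'
from h import *
import pickle
s=pickle.load(open("s5.pkl","rb"))
crop(s,(235,150,325,240),6,"pics/w5c.png")
print("fine",circ(plane(s,hull(s,*B,(50,60,150,150)),.03)));print("coarse",circ(plane(s,hull(s,*Y,(60,180,150,260)),.03)))
print("pan",plane(s,(279,191.5),.036))
E
```

```text
fine (array([0.46740085, 0.06224601]), np.float64(0.02734120534576024), np.float64(0.0007543614519908561))
coarse (array([ 0.46216141, -0.05164033]), np.float64(0.027867590940802232), np.float64(0.0007867049074100082))
pan [[ 0.63342985 -0.01421144  0.036     ]]
```

View pics/w5c.png

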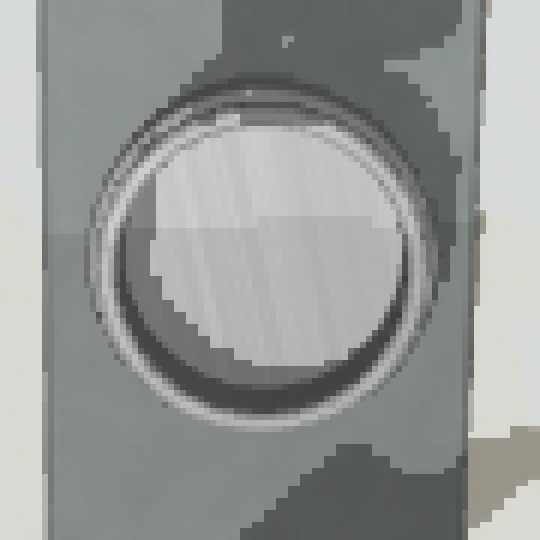

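>>> carry_out(
  commands=[
    [[0,0,0,1.6,-3.3,0,8.8],[0,0,0,3.2,-6.6,0,8.8],[0,0,0,4.8,-10,0,8.8],[0,0,0,6.4,-13.3,2,8.8],[0,0,0,8,-16.6,5,8.8],[0,0,0,8,-16.6,9,8.8],[0,0,0,8,-16.6,12,8.8],[0,0,0,8,-16.6,15,8.8],[0,0,0,8,-16.6,15,8.8]],
  ],
)

```text
clock: 6.58
tool_pos: [0.4623, 0.0631, 0.0667]
eef_rot: [0.707, 0.708, -0.005, -0.003]
contact_force: [-0.0, -0.3, -0.6]
opening: 0.999
```

```bash
python3 - <<'E'
from plant import r
from h import *
s=r.snapshot("wrist");cv2.imwrite("pics/w6.png",s["pixels"][:,:,::-1])
g=r.get_state();print(g["tool_pos"],g["eef_rot"],g["contact_force"])
print(circ(plane(s,hull(s,*B,(180,100,400,310)),.03)))
E
```

```text
[0.46359594 0.06298027 0.06914038] [ 0.70680054  0.70739947 -0.0038157  -0.0021051 ] [0.30537787 0.25844617 0.55239815]
(array([0.46487599, 0.06398334]), np.float64(0.026927473431127696), np.float64(0.00044119371750712553))
```

View pics/w6.png

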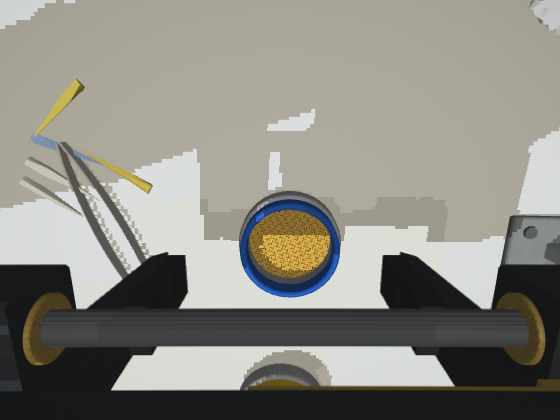

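>>> carry_out(
  commands=[
    [[0,0,0,0.1,0,1,7.2],[0,0,0,0.1,0,3,7.2],[0,0,0,0.1,0,5,7.2],[0,0,0,0.1,0,6.1,7.2],[0,0,0,0.1,0,6.1,7.2],[0,0,0,0.1,0,6.1,5.5],[0,0,0,0.1,0,6.1,5.5],[0,0,0,0.1,0,6.1,5.5],[0,0,0,0.1,0,6.1,5.5],[0,0,0,0.1,0,6.1,5.5]],
  ],
)

```text
clock: 7.47
tool_pos: [0.4675, 0.0645, 0.0121]
eef_rot: [0.707, 0.707, 0.001, 0.001]
contact_force: [0.9, 0.3, 7.9]
opening: 0.656
```

```bash
python3 - <<'E'
from plant import r
from h import *
s=r.snapshot("wrist");cv2.imwrite("pics/w7.png",s["pixels"][:,:,::-1])
g=r.get_state();print(g["tool_pos"],g["eef_rot"],g["contact_force"],g["opening"]*88)
E
```

```text
[0.4675013  0.06448305 0.01212453] [7.07356117e-01 7.06856516e-01 8.58081935e-04 6.73072504e-04] [-0.6185919  -0.12006637  5.88741772] 57.33028947093957
```

View pics/w7.png

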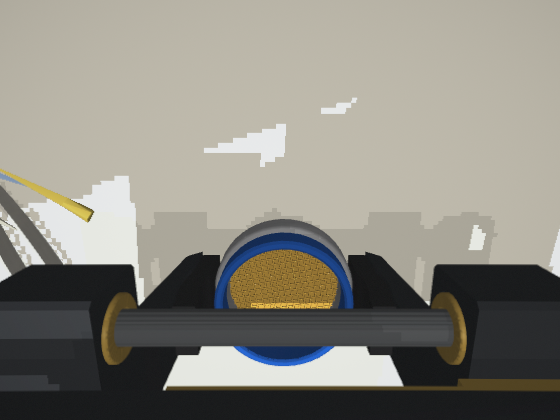

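>>> carry_out(
  commands=[
    [[0,0,0,0,0,-1,5.5],[0,0,0,0,0,-4,5.5],[0,0,0,0,0,-8,5.5],[0,0,0,-1.2,2.5,-11,5.5],[0,0,0,-2.4,5,-14,5.5],[0,0,0,-4,8.2,-15,5.5],[0,0,0,-5.6,11.5,-15,5.5],[0,0,0,-7.1,14.6,-15,5.5],[0,0,0,-8.1,16.6,-15,5.5],[0,0,0,-8.1,16.6,-15,5.5]],
  ],
)

```text
clock: 8.35
tool_pos: [0.6364, -0.0205, 0.1611]
eef_rot: [0.709, 0.705, 0.001, 0.001]
contact_force: [0.8, 0.1, -1.8]
opening: 0.651
```

>>> carry_out(
  commands=[
    [[0,0,0,0,0,2,5.5],[0,0,0,0,0,5,5.5],[0,0,0,0,0,8,5.5],[0,0,0,0,0,9.8,5.5],[0,0,0,0,0,10.8,5.5],[0,0,0,0,0,11.4,5.5],[0,0,0,0,0,11.8,5.5],[0,0,0,0,0,12,5.5],[0,0,0,0,0,12.1,5.5],[0,0,0,0,0,12.1,5.5]],
  ],
)

```text
clock: 9.18
tool_pos: [0.633, -0.016, 0.0422]
eef_rot: [0.707, 0.707, 0.001, 0.0]
contact_force: [-2.6, 0.6, 3.9]
opening: 0.653
```

```bash
python3 - <<'E'
from plant import r
from h import *
s=r.snapshot("wrist");cv2.imwrite("pics/w8.png",s["pixels"][:,:,::-1])
g=r.get_state();print(g["tool_pos"],g["eef_rot"],g["contact_force"],g["opening"]*88)
E
```

```text
[ 0.63308926 -0.01608147  0.04220687] [7.07081801e-01 7.07131271e-01 6.70447365e-04 4.92497028e-04] [-2.65604301  0.61679785  6.99138228] 56.87054367042736
```

View pics/w8.png

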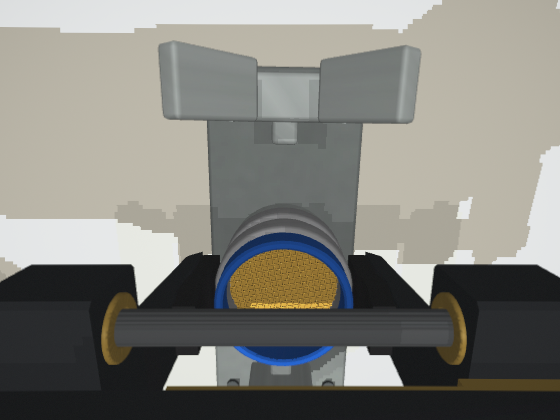

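>>> carry_out(
  commands=[
    [[0,0,0,0,0,0.15,5.5],[0,0,0,0,0,0.2,5.5],[0,0,0,0,0,0.2,5.5],[0,0,0,0,0,0,8.8],[0,0,0,0,0,0,8.8],[0,0,0,0,0,0,8.8],[0,0,0,0,0,0,8.8]],
  ],
)

```text
clock: 9.82
tool_pos: [0.633, -0.0165, 0.0404]
eef_rot: [0.707, 0.707, 0.0, 0.0]
contact_force: [-0.2, -0.5, -0.5]
opening: 0.925
```

>>> carry_out(
  commands=[
    [[0,0,0,0,0,-1,8.8],[0,0,0,0,0,-4,8.8],[0,0,0,0,0,-8,8.8],[0,0,0,0,0,-12,8.8],[0,0,0,0,0,-16,8.8],[0,0,0,0,0,-18,8.8],[0,0,0,0,0,-18,8.8],[0,0,0,0,0,-18,8.8]],
  ],
)

```text
clock: 10.48
tool_pos: [0.6332, -0.0165, 0.2217]
eef_rot: [0.707, 0.707, 0.001, 0.001]
contact_force: [-0.7, 1.2, -0.7]
opening: 0.997
```

```bash
python3 - <<'E'
from plant import r
from h import *
s=r.snapshot("wrist");cv2.imwrite("pics/w9.png",s["pixels"][:,:,::-1])
g=r.get_state();print(g["tool_pos"],g["eef_rot"],g["contact_force"],g["opening"]*88)
print("coarse",circ(plane(s,hull(s,*Y,(60,180,170,270)),.03)));print("fine",circ(plane(s,hull(s,*B,(240,140,340,240)),.06)))
E
```

```text
[ 0.63216796 -0.01674306  0.22001044] [ 7.07080957e-01  7.07132514e-01 -3.52249576e-04 -5.22138896e-05] [-0.52620472 -0.25057031  0.02657096] 87.93235357512766
coarse (array([ 0.46239537, -0.05155268]), np.float64(0.027796382920654315), np.float64(0.0008536223820344852))
fine (array([ 0.6326621 , -0.01742012]), np.float64(0.02688892517887368), np.float64(0.00023949272210027964))
```

View pics/w9.png

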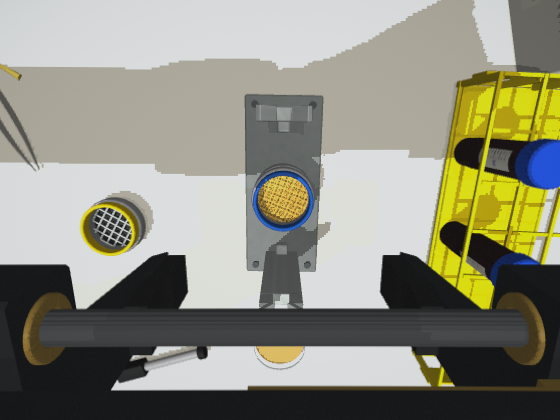

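>>> carry_out(
  commands=[
    [[0,0,0,-0.7,-3.8,0,8.8],[0,0,0,-1.4,-7.6,0,8.8],[0,0,0,-2.1,-11.4,0,8.8],[0,0,0,-3.3,-15,2,8.8],[0,0,0,-3.3,-17.2,5,8.8],[0,0,0,-3.3,-17.2,9,8.8],[0,0,0,-3.3,-17.2,13,8.8],[0,0,0,-3.3,-17.2,15,8.8],[0,0,0,-3.3,-17.2,15,8.8],[0,0,0,-3.3,-17.2,15,8.8]],
  ],
)

```text
clock: 11.37
tool_pos: [0.4589, -0.0493, 0.0688]
eef_rot: [0.707, 0.707, -0.002, -0.001]
contact_force: [-0.1, -0.5, 0.1]
opening: 0.999
```

```bash
python3 - <<'E'
from plant import r
from h import *
s=r.snapshot("wrist");cv2.imwrite("pics/w10.png",s["pixels"][:,:,::-1])
g=r.get_state();print(g["tool_pos"],g["eef_rot"],g["contact_force"])
print(circ(plane(s,hull(s,*Y,(180,100,400,310)),.03)))
E
```

```text
[ 0.46001249 -0.04930178  0.06997391] [ 7.06946373e-01  7.07266507e-01 -7.09463712e-04 -6.40476670e-04] [ 0.38480299 -0.13260699  0.29594766]
(array([ 0.45960939, -0.05184755]), np.float64(0.026960752597529045), np.float64(0.0004633637475585607))
```

View pics/w10.png

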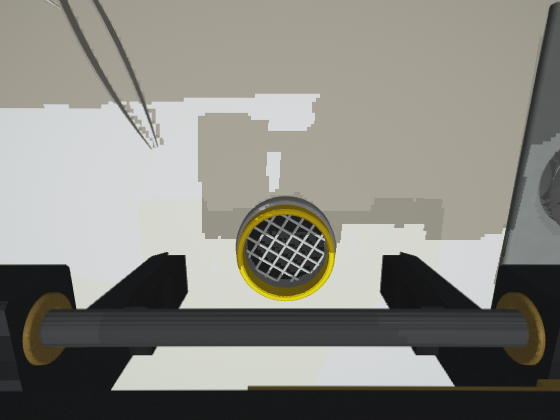

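>>> carry_out(
  commands=[
    [[0,0,0,-0.2,0,1,8],[0,0,0,-0.2,0,3,8],[0,0,0,-0.2,0,4.8,8],[0,0,0,-0.2,0,5.7,8],[0,0,0,-0.2,0,5.7,8],[0,0,0,-0.2,0,5.7,5.5],[0,0,0,-0.2,0,5.7,5.5],[0,0,0,-0.2,0,5.7,5.5],[0,0,0,-0.2,0,5.7,5.5],[0,0,0,-0.2,0,5.7,5.5]],
  ],
)

```text
clock: 12.25
tool_pos: [0.4613, -0.0516, 0.0141]
eef_rot: [0.707, 0.707, 0.001, 0.001]
contact_force: [-0.5, -0.5, 6.0]
opening: 0.65
```

>>> carry_out(
  commands=[
    [[0,0,0,0,0,0,5.5],[0,0,0,0,0,0,5.5]],
  ],
)

```text
clock: 12.42
tool_pos: [0.4613, -0.0516, 0.0141]
eef_rot: [0.707, 0.707, 0.001, 0.001]
contact_force: [0.2, 0.1, 6.2]
opening: 0.651
```

```bash
python3 - <<'E'
from plant import r
from h import *
s=r.snapshot("wrist");cv2.imwrite("pics/w11.png",s["pixels"][:,:,::-1])
g=r.get_state();print(g["tool_pos"],g["eef_rot"],g["contact_force"],g["opening"]*88)
E
```

```text
[ 0.46126807 -0.05161855  0.01406145] [7.07275206e-01 7.06937703e-01 6.25027569e-04 6.90029944e-04] [0.5956231  0.18870887 7.20597754] 57.29752872735578
```

View pics/w11.png

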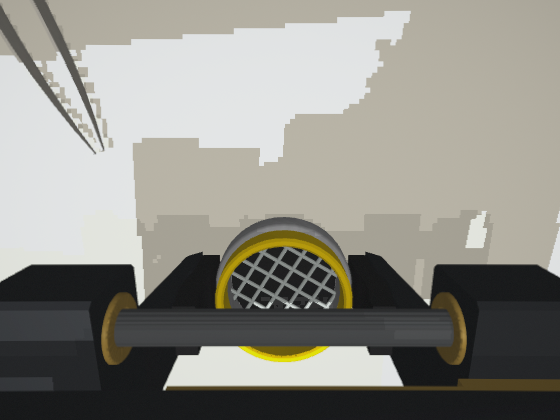

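>>> carry_out(
  commands=[
    [[0,0,0,0,0,-1,5.5],[0,0,0,0,0,-4,5.5],[0,0,0,0,0,-8,5.5],[0,0,0,0.5,2.5,-11,5.5],[0,0,0,1,5,-14,5.5],[0,0,0,1.7,8.2,-16.5,5.5],[0,0,0,2.3,11.5,-18.6,5.5],[0,0,0,3,15,-18.6,5.5],[0,0,0,3.5,17.2,-18.6,5.5],[0,0,0,3.5,17.2,-18.6,5.5]],
  ],
)

```text
clock: 13.3
tool_pos: [0.6366, -0.0148, 0.1998]
eef_rot: [0.707, 0.707, 0.003, 0.0]
contact_force: [1.1, 0.4, -0.5]
opening: 0.647
```

>>> carry_out(
  commands=[
    [[0,0,0,0,0,2,5.5],[0,0,0,0,0,5,5.5],[0,0,0,0,0,8.5,5.5],[0,0,0,0,0,11,5.5],[0,0,0,0,0,12,5.5],[0,0,0,0,0,12.6,5.5],[0,0,0,0,0,13,5.5],[0,0,0,0,0,13.2,5.5],[0,0,0,0,0,13.3,5.5],[0,0,0,0,0,13.3,5.5]],
  ],
)

```text
clock: 14.13
tool_pos: [0.6334, -0.0162, 0.0682]
eef_rot: [0.707, 0.707, 0.001, 0.001]
contact_force: [-1.8, 0.1, 3.1]
opening: 0.65
```

```bash
python3 - <<'E'
from plant import r
from h import *
s=r.snapshot("wrist");cv2.imwrite("pics/w12.png",s["pixels"][:,:,::-1])
g=r.get_state();print(g["tool_pos"],g["eef_rot"],g["contact_force"],g["opening"]*88)
E
```

```text
[ 0.63335573 -0.01620424  0.06815012] [0.7071416  0.70707108 0.00084718 0.00072305] [-1.77456808  0.13217923  4.72191898] 57.20373273730653
```

View pics/w12.png

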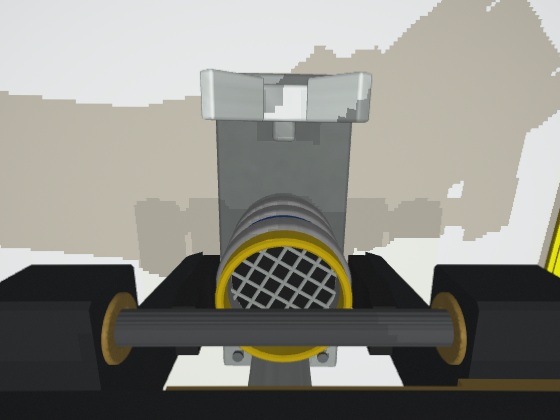

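>>> carry_out(
  commands=[
    [[0,0,0,0,0,0.15,5.5],[0,0,0,0,0,0.2,5.5],[0,0,0,0,0,0.2,5.5],[0,0,0,0,0,0,8.8],[0,0,0,0,0,0,8.8],[0,0,0,0,0,0,8.8],[0,0,0,0,0,0,8.8]],
  ],
)

```text
clock: 14.77
tool_pos: [0.6329, -0.0165, 0.0663]
eef_rot: [0.707, 0.707, 0.0, 0.0]
contact_force: [-0.4, -0.3, -0.4]
opening: 0.927
```

>>> carry_out(
  commands=[
    [[0,0,0,0,0,-1,8.8],[0,0,0,0,0,-4,8.8],[0,0,0,0,0,-8,8.8],[0,0,0,0,0,-12,8.8],[0,0,0,0,0,-15,8.8],[0,0,0,0,0,-15,8.8],[0,0,0,0,0,-15,8.8],[0,0,0,0,0,-15,8.8]],
  ],
)

```text
clock: 15.43
tool_pos: [0.6321, -0.0169, 0.2158]
eef_rot: [0.707, 0.707, -0.001, -0.0]
contact_force: [0.2, -0.3, -0.3]
opening: 0.998
```

```bash
python3 - <<'E'
from plant import r
from h import *
s=r.snapshot("wrist");cv2.imwrite("pics/w13.png",s["pixels"][:,:,::-1])
g=r.get_state();print(g["tool_pos"],g["eef_rot"],g["contact_force"],g["opening"]*88)
print("coarse",circ(plane(s,hull(s,*Y,(220,140,350,260)),.084)))
E
```

```text
[ 0.63169921 -0.01697207  0.21500594] [ 7.07062713e-01  7.07149676e-01 -1.12882773e-03 -6.18180913e-04] [ 0.05922372 -0.5249201  -0.38148322] 87.73530594881505
coarse (array([ 0.63308434, -0.01711842]), np.float64(0.02690204079422252), np.float64(0.0002784634954697472))
```

View pics/w13.png

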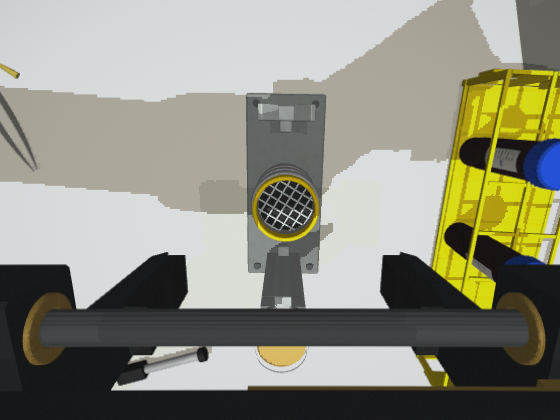

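>>> carry_out(
  commands=[
    [[0,0,0,3.8,-0.8,0,8.8],[0,0,0,7.6,-1.6,0,8.8],[0,0,0,11.4,-2.4,0,8.8],[0,0,0,15.2,-3.4,2,8.8],[0,0,0,18.6,-4.2,4,8.8],[0,0,0,22,-5,6,8.8],[0,0,0,25,-5.8,8,8.8],[0,0,0,27.3,-6.1,10.5,8.8],[0,0,0,27.3,-6.1,12.5,8.8],[0,0,0,27.3,-6.1,12.5,8.8]],
  ],
)

```text
clock: 16.32
tool_pos: [0.5674, 0.2565, 0.0857]
eef_rot: [0.706, 0.709, -0.005, -0.002]
contact_force: [1.1, -1.1, -0.7]
opening: 0.999
```

```bash
python3 - <<'E'
from plant import r
from h import *
s=r.snapshot("wrist");cv2.imwrite("pics/w14.png",s["pixels"][:,:,::-1])
g=r.get_state();print(g["tool_pos"],g["eef_rot"],g["contact_force"],g["q"])
h=hull(s,(0,140,100),(8,255,255),(180,100,400,310));print(h.min(0),h.max(0),circ(plane(s,h,.021)))
E
```

```text
[0.56925506 0.25528295 0.08786189] [ 7.06495383e-01  7.07707800e-01 -3.68424989e-03 -6.08908111e-04] [0.36135272 0.27199081 0.60155414] [-0.18188572  0.95950103 -0.58818482  1.66291289  0.72367751  0.75727636
 -1.12035217]
[283 225] [304 246] (array([0.57302562, 0.25604494]), np.float64(0.006617938554641196), np.float64(0.0001262669323360489))
```

View pics/w14.png

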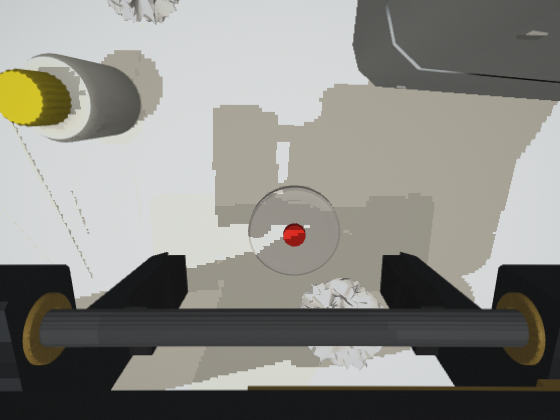

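>>> carry_out(
  commands=[
    [[0,0,0,0,0.1,2,8.2],[0,0,0,0,0.1,4.5,8.2],[0,0,0,0,0.1,6.5,8.2],[0,0,0,0,0.1,7.8,8.2],[0,0,0,0,0.1,7.8,8.2],[0,0,0,0,0.1,7.8,5.5],[0,0,0,0,0.1,7.8,5.5],[0,0,0,0,0.1,7.8,5.5],[0,0,0,0,0.1,7.8,5.5],[0,0,0,0,0.1,7.8,5.5]],
  ],
)

```text
clock: 17.2
tool_pos: [0.5735, 0.2569, 0.0145]
eef_rot: [0.707, 0.707, 0.001, 0.0]
contact_force: [-0.2, -0.4, 4.9]
opening: 0.649
```

>>> carry_out(
  commands=[
    [[0,0,0,0,0,0,5.5],[0,0,0,0,0,0,5.5]],
  ],
)

```text
clock: 17.37
tool_pos: [0.5734, 0.2569, 0.0145]
eef_rot: [0.707, 0.707, 0.001, 0.0]
contact_force: [0.8, -0.3, 5.3]
opening: 0.65
```

```bash
python3 - <<'E'
from plant import r
from h import *
s=r.snapshot("wrist");cv2.imwrite("pics/w15.png",s["pixels"][:,:,::-1])
g=r.get_state();print(g["tool_pos"],g["eef_rot"],g["contact_force"],g["opening"]*88)
h=hull(s,(0,140,100),(8,255,255),(180,100,400,315));print(h.min(0),h.max(0))
E
```

```text
[0.57342938 0.2569318  0.01449183] [7.07139033e-01 7.07073757e-01 9.48400385e-04 4.35208932e-04] [ 0.4248925  -0.97083506  7.00594755] 56.895434248911684
[267 276] [299 305]
```

View pics/w15.png

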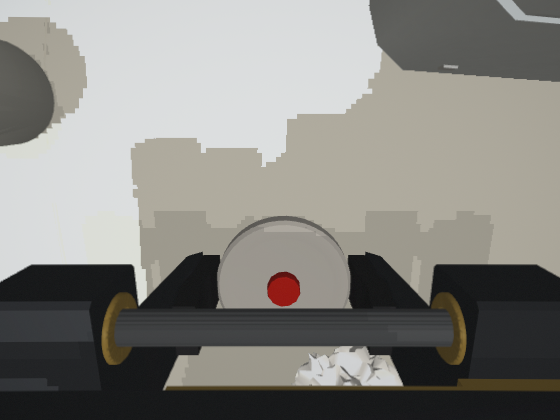

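>>> carry_out(
  commands=[
    [[0,0,0,0,0,-1,5.5],[0,0,0,0,0,-4,5.5],[0,0,0,0,0,-8,5.5],[0,0,0,-3,0.6,-10.5,5.5],[0,0,0,-6,1.2,-13,5.5],[0,0,0,-9,1.8,-15.5,5.5],[0,0,0,-12,2.5,-18,5.5],[0,0,0,-15.5,3.4,-19.6,5.5],[0,0,0,-19,4.2,-19.6,5.5],[0,0,0,-23,5,-19.6,5.5]],
  ],
)

```text
clock: 18.25
tool_pos: [0.6233, 0.0265, 0.2116]
eef_rot: [0.706, 0.708, 0.002, 0.001]
contact_force: [0.7, 0.5, -1.9]
opening: 0.646
```

>>> carry_out(
  commands=[
    [[0,0,0,-3,0.7,0,5.5],[0,0,0,-4.3,1,0,5.5],[0,0,0,-4.3,1,0,5.5],[0,0,0,-4.3,1,2,5.5],[0,0,0,-4.3,1,5,5.5],[0,0,0,-4.3,1,8,5.5],[0,0,0,-4.3,1,10,5.5],[0,0,0,-4.3,1,10,5.5]],
  ],
)

```text
clock: 18.92
tool_pos: [0.6291, -0.014, 0.1054]
eef_rot: [0.706, 0.709, -0.003, -0.003]
contact_force: [-0.9, -0.6, -0.4]
opening: 0.646
```

>>> carry_out(
  commands=[
    [[0,0,0,0,0,0.6,5.5],[0,0,0,0,0,1.2,5.5],[0,0,0,0,0,1.6,5.5],[0,0,0,0,0,1.8,5.5],[0,0,0,0,0,1.9,5.5],[0,0,0,0,0,1.9,5.5]],
  ],
)

```text
clock: 19.42
tool_pos: [0.6332, -0.0157, 0.0925]
eef_rot: [0.707, 0.707, 0.001, 0.001]
contact_force: [-3.2, 0.6, 8.7]
opening: 0.652
```

```bash
python3 - <<'E'
from plant import r
from h import *
s=r.snapshot("wrist");cv2.imwrite("pics/w16.png",s["pixels"][:,:,::-1])
g=r.get_state();print(g["tool_pos"],g["eef_rot"],g["contact_force"],g["opening"]*88)
E
```

```text
[ 0.63319166 -0.01575478  0.09243642] [7.07097855e-01 7.07114957e-01 8.56193295e-04 5.73179276e-04] [-2.05744327  0.13199476  8.51846129] 57.285331534727824
```

View pics/w16.png

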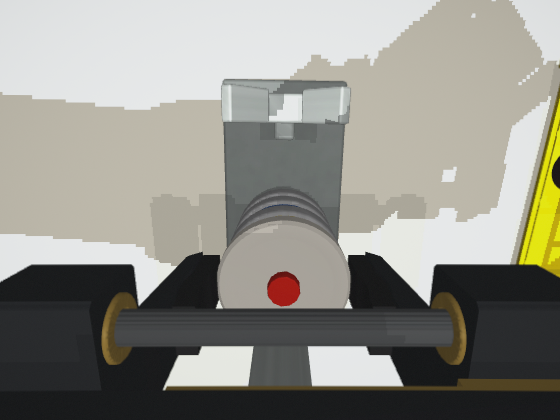

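Lid at its expected home height with 8 N seating force. Release, rise and look at the stack and the slots.

>>> carry_out(
  commands=[
    [[0,0,0,0,0,0.1,5.5],[0,0,0,0,0,0.1,5.5],[0,0,0,0,0,0,8.8],[0,0,0,0,0,0,8.8],[0,0,0,0,0,0,8.8],[0,0,0,0,0,0,8.8]],
  ],
)

```text
clock: 19.97
tool_pos: [0.6328, -0.0166, 0.0903]
eef_rot: [0.707, 0.707, 0.0, 0.0]
contact_force: [0.7, 0.2, -0.8]
opening: 0.927
```

>>> carry_out(
  commands=[
    [[0,0,0,0,0,-1,8.8],[0,0,0,0,0,-4,8.8],[0,0,0,0,0,-8,8.8],[0,0,0,-2,0,-12,8.8],[0,0,0,-5,0,-16,8.8],[0,0,0,-6,0,-19,8.8],[0,0,0,-6,0,-19,8.8],[0,0,0,-6,0,-19,8.8],[0,0,0,-6,0,-19,8.8]],
  ],
)

```text
clock: 20.72
tool_pos: [0.6322, -0.0761, 0.2802]
eef_rot: [0.707, 0.707, -0.0, -0.0]
contact_force: [0.5, -0.6, 0.3]
opening: 0.997
```

```bash
python3 - <<'E'
from plant import r
from h import *
s=r.snapshot("wrist");cv2.imwrite("pics/w17.png",s["pixels"][:,:,::-1])
t=r.snapshot("scene");crop(t,(270,160,390,380),2.7,"pics/sc17.png")
import pickle;pickle.dump((s,t),open("s17.pkl","wb"))
g=r.get_state();print(g["tool_pos"],g["eef_rot"],g["contact_force"],g["opening"]*88)
h=hull(s,(0,140,100),(8,255,255),(200,60,380,315));print(h.min(0),h.max(0),circ(plane(s,h,.099)))
E
```

```text
[ 0.63163295 -0.07555611  0.27884837] [ 0.7064585   0.707753   -0.00084996 -0.00116376] [-0.13896741  0.09616945  0.22223206] 87.93856278568221
[278 123] [292 138] (array([ 0.63288212, -0.01691043]), np.float64(0.0064689865718926), np.float64(0.00011071407482990066))
```

View pics/w17.png

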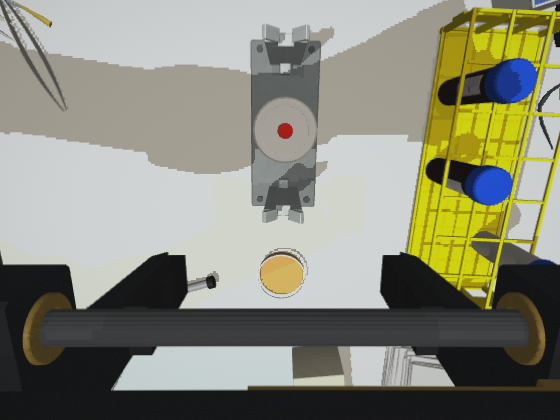

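View pics/sc17.png

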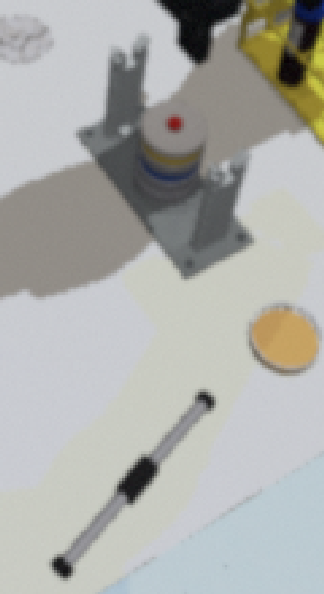

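```bash
python3 - <<'E'
from h import *
import pickle
s,t=pickle.load(open("s17.pkl","rb"))
a=s["pixels"][15:75,235:335,::-1];b=s["pixels"][175:235,235:335,::-1]
cv2.imwrite("pics/slots.png",cv2.resize(np.vstack([a,b]),None,fx=5,fy=5,interpolation=cv2.INTER_NEAREST))
E
```

```text
(no output)
```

View pics/slots.png

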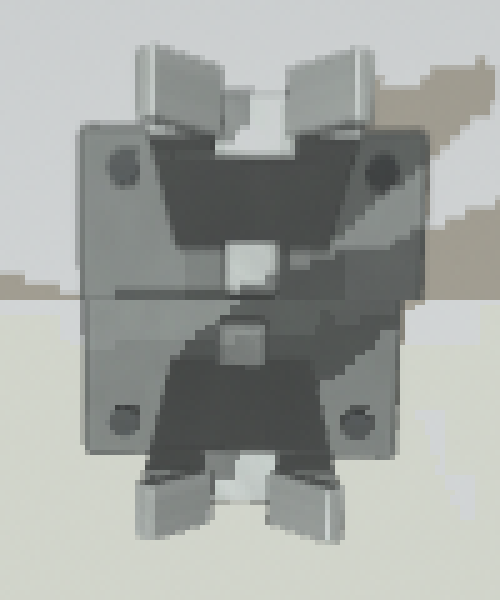

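```bash
python3 - <<'E'
from h import *
import pickle
s,t=pickle.load(open("s17.pkl","rb"))
P=plane(s,[(285.8,31),(282.9,216.4)],.13);print(P,P.mean(0),np.arctan2(-(P[0]-P[1])[0],(P[0]-P[1])[1]))
# slot floor z=.104: bright bits between: far crop x 215..295 row ~150 ; near 205..277
P=plane(s,[(235+256/5,15+120/5),(235+240.5/5,175+(478-300)/5)],.104);print(P,P.mean(0),np.arctan2(-(P[0]-P[1])[0],(P[0]-P[1])[1]))
# bolts on base z=.006
P=plane(s,[(235+124/5,15+168/5),(235+382/5,15+172/5),(235+124/5,175+121/5),(235+357/5,175+123/5)],.006);print(P.round(4),P.mean(0))
# bar from scene
def blob(s,box,thr):
    g=cv2.cvtColor(s["pixels"],cv2.COLOR_RGB2GRAY);x0,y0,x1,y1=box;ys,xs=np.nonzero(g[y0:y1,x0:x1]<thr);return [xs.mean()+x0,ys.mean()+y0],len(xs)
for bx in[(310,326,332,350),(286,362,300,376),(340,302,352,314)]:
    u,n=blob(t,bx,90);print(u,n,plane(t,u,.008 if n<60 else .012))
E
```

```text
[[ 0.63354685  0.05552279  0.13      ]
 [ 0.63132843 -0.08741736  0.13      ]] [ 0.63243764 -0.01594729  0.13      ] -0.015518650704482044
[[ 0.63400069  0.05554114  0.104     ]
 [ 0.63143181 -0.0888797   0.104     ]] [ 0.63271625 -0.01666928  0.104     ] -0.01778559908595348
[[ 0.6061  0.0666  0.006 ]
 [ 0.6618  0.0658  0.006 ]
 [ 0.6031 -0.0995  0.006 ]
 [ 0.6592 -0.0999  0.006 ]] [ 0.63255171 -0.016765    0.006     ]
[np.float64(320.4596774193548), np.float64(336.8306451612903)] 124 [[ 0.45751184 -0.23145184  0.012     ]]
[np.float64(292.4), np.float64(369.45714285714286)] 35 [[ 0.375655   -0.25455972  0.008     ]]
[np.float64(345.6), np.float64(307.4)] 20 [[ 0.54131504 -0.2061009   0.008     ]]
```

>>> carry_out(
  commands=[
    [[0,0,0.12,-2,-2,1,8.8],[0,0,0.24,-4,-4,2,8.8],[0,0,0.36,-6,-6,3,8.8],[0,0,0.48,-8,-8,4,8.8],[0,0,0.6,-10,-10,6,8.8],[0,0,0.72,-12,-12,7,8.8],[0,0,0.84,-13.5,-14,8,8.8],[0,0,0.96,-15,-16,9,8.8],[0,0,1.08,-15.4,-17.5,10,8.8],[0,0,1.2,-15.4,-17.5,11,8.8]],
  ],
)

```text
clock: 21.65
tool_pos: [0.4524, -0.2317, 0.1684]
eef_rot: [0.984, 0.18, -0.004, -0.001]
contact_force: [-0.1, 0.7, 0.4]
opening: 0.997
```

>>> carry_out(
  commands=[
    [[0,0,0.1,0,0,0,8.8],[0,0,0.1,0,0,0,8.8],[0,0,0.1,0,0,0,8.8],[0,0,0.1,0,0,0,8.8]],
  ],
)

```text
clock: 21.98
tool_pos: [0.4578, -0.2297, 0.1699]
eef_rot: [0.991, 0.137, -0.0, -0.0]
contact_force: [0.5, 0.9, -0.6]
opening: 0.998
```

```bash
python3 - <<'E'
from plant import r
from h import *
s=r.snapshot("wrist");cv2.imwrite("pics/w18.png",s["pixels"][:,:,::-1])
import pickle;pickle.dump(s,open("s18.pkl","wb"))
g=r.get_state();print(g["tool_pos"],g["eef_rot"],R.from_quat(g["eef_rot"]).as_matrix().round(3),g["q"],g["contact_force"])
E
```

```text
[ 0.45788242 -0.22989768  0.1700538 ] [ 9.90632014e-01  1.36558191e-01  2.24264303e-05 -2.71075827e-04] [[ 0.963  0.271 -0.   ]
 [ 0.271 -0.963  0.001]
 [ 0.    -0.001 -1.   ]] [ 0.59672507  0.67859381 -0.35817677  1.97217672  0.42343886  0.56371592
 -1.34767867] [0.22527408 0.82262542 0.91395916]
```

View pics/w18.png

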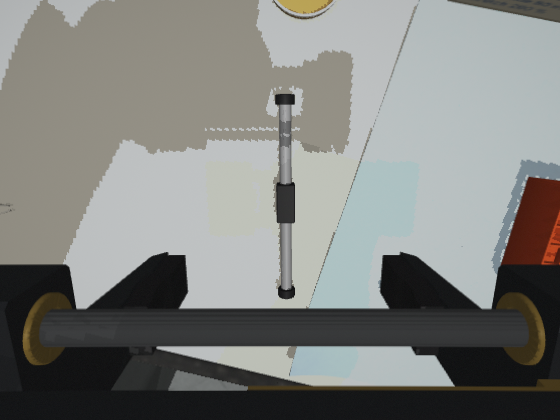

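```bash
python3 - <<'E'
from h import *
import pickle
s=pickle.load(open("s18.pkl","rb"))
g=cv2.cvtColor(s["pixels"],cv2.COLOR_RGB2GRAY);k=cv2.inRange(g,0,70)
n,l,st,c=cv2.connectedComponentsWithStats(k)
for i in range(1,n):
    if st[i,4]>50 and 270<c[i,0]<300: print(st[i],c[i])
P=plane(s,[(285,99),(286.5,292)],.008);print(P,np.arctan2(*(P[0]-P[1])[[1,0]]),P.mean(0));print("block",plane(s,(286,202.5),.016))
E
```

```text
[275  94  20  11 202] [284.50990099  98.75247525]
[    0   177   560   243 68449] [287.01335301 342.04634107]
[276 182  19  41 716] [285.41759777 202.59217877]
[278 286  17  13 161] [286.0310559  292.54037267]
[[ 0.53879509 -0.20767408  0.008     ]
 [ 0.37301963 -0.25599714  0.008     ]] 0.28363780973340746 [ 0.45590736 -0.23183561  0.008     ]
block [[ 0.45780258 -0.23143459  0.016     ]]
```

>>> carry_out(
  commands=[
    [[0,0,-0.01,-0.1,0.15,3,4],[0,0,-0.01,-0.1,0.15,7,4],[0,0,-0.01,-0.1,0.15,10,4],[0,0,-0.01,-0.1,0.15,13,4],[0,0,-0.01,-0.1,0.15,14.8,4],[0,0,-0.01,-0.1,0.15,15.8,4],[0,0,-0.01,-0.1,0.15,15.8,4],[0,0,-0.01,-0.1,0.15,15.8,1.2],[0,0,-0.01,-0.1,0.15,15.8,1.2],[0,0,-0.01,-0.1,0.15,15.8,1.2]],
  ],
  force=40,
)

```text
clock: 22.87
tool_pos: [0.4579, -0.2326, 0.0135]
eef_rot: [0.99, 0.14, 0.001, 0.0]
contact_force: [0.0, 0.2, -0.1]
opening: 0.265
```

>>> carry_out(
  commands=[
    [[0,0,0,0,0,0,1.2],[0,0,0,0,0,0,1.2],[0,0,0,0,0,0,1.2]],
  ],
)

```text
clock: 23.12
tool_pos: [0.4577, -0.2326, 0.0133]
eef_rot: [0.99, 0.14, 0.001, 0.0]
contact_force: [-0.4, -0.1, 7.3]
opening: 0.176
```

```bash
python3 - <<'E'
from plant import r
from h import *
s=r.snapshot("wrist");cv2.imwrite("pics/w19.png",s["pixels"][:,:,::-1])
g=r.get_state();m=R.from_quat(g["eef_rot"]).as_matrix();print(g["tool_pos"],np.arctan2(m[1,0],m[0,0]),g["contact_force"],g["opening"]*88)
E
```

```text
[ 0.4577675  -0.23253375  0.01331349] 0.2806708702555344 [-0.72867082  0.54511665  7.51780348] 15.505715913937133
```

View pics/w19.png

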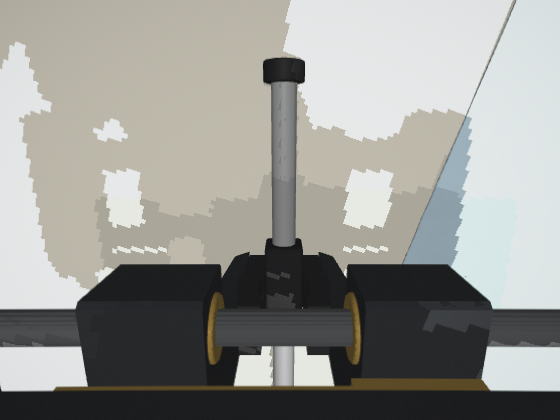

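>>> carry_out(
  commands=[
    [[0,0,0,0,0,-2,1.2],[0,0,0,0,0,-5,1.2],[0,0,-0.1,0,0,-9,1.2],[0,0,-0.2,0,0,-13,1.2],[0,0,-0.3,2,-1.4,-16,1.2],[0,0,-0.4,4,-2.8,-19,1.2],[0,0,-0.5,6.5,-4.5,-21,1.2],[0,0,-0.6,9,-6.3,-22.7,1.2],[0,0,-0.7,12,-8.4,-22.7,1.2],[0,0,-0.8,15,-10.5,-22.7,1.2]],
  ],
)

```text
clock: 24.0
tool_pos: [0.573, -0.0894, 0.241]
eef_rot: [0.857, 0.516, 0.001, 0.001]
contact_force: [0.6, -0.2, -1.1]
opening: 0.176
```

```bash
python3 - <<'E'
from plant import r
from h import *
g=r.get_state();m=R.from_quat(g["eef_rot"]).as_matrix();print(g["tool_pos"],np.arctan2(m[1,0],m[0,0]),g["contact_force"],g["opening"]*88)
a=.2807+.8
X=np.array([np.cos(a),np.sin(a)]);Y=np.array([np.sin(a),-np.cos(a)])
c=np.array([.4578,-.2325])+.15*np.array([.961,.277])-.105*np.array([.277,-.961]);print("cmd",c)
d=np.array([.6326,-.0166])-c;print(d@X*100,d@Y*100,"turn",-(np.pi/2-.0165-a))
E
```

```text
[ 0.57303518 -0.08940892  0.24095744] 1.0839687095035087 [ 0.63761896 -0.19583896 -1.06541298] 15.503349039263677
cmd [ 0.572865 -0.090045]
9.291752126719908 1.8132084589467876 turn -0.4735963267948966
```

>>> carry_out(
  commands=[
    [[0,0,-0.1,2.3,0.5,0,1.2],[0,0,-0.2,4.6,1,0,1.2],[0,0,-0.3,7,1.4,0,1.2],[0,0,-0.4,9.3,1.8,0,1.2],[0,0,-0.47,9.3,1.8,0,1.2],[0,0,-0.47,9.3,1.8,0,1.2],[0,0,-0.47,9.3,1.8,0,1.2],[0,0,-0.47,9.3,1.8,0,1.2]],
  ],
)

```text
clock: 24.67
tool_pos: [0.6311, -0.0176, 0.239]
eef_rot: [0.715, 0.699, -0.001, 0.0]
contact_force: [-0.7, -0.6, -1.1]
opening: 0.177
```

```bash
python3 - <<'E'
from plant import r
from h import *
s=r.snapshot("wrist");cv2.imwrite("pics/w20.png",s["pixels"][:,:,::-1])
t=r.snapshot("side");crop(t,(180,80,330,260),3.3,"pics/si20.png")
g=r.get_state();m=R.from_quat(g["eef_rot"]).as_matrix();print(g["tool_pos"],np.arctan2(m[1,0],m[0,0]),m[:,2],g["contact_force"],g["opening"]*88)
print("slot floor/top far px", proj(s,[[.6335,.0555,.13],[.6338,.0555,.104]]))
E
```

```text
[ 0.63132841 -0.01746653  0.23925736] 1.5482251828420346 [-3.02535361e-04 -1.15038707e-03 -9.99999293e-01] [ 0.42064589  0.51454569 -0.62803881] 15.564079744896537
slot floor/top far px [[284.91841618 111.33058395]
 [285.24994409 112.28595446]]
```

View pics/w20.png

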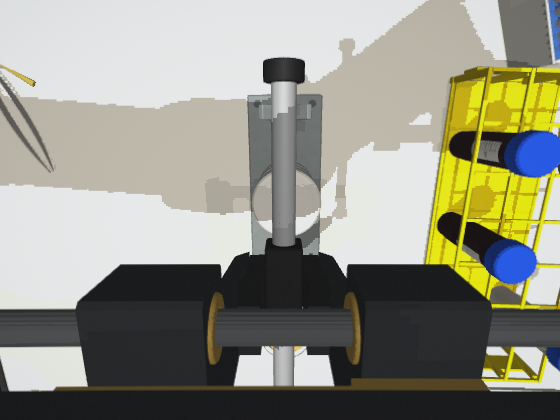

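View pics/si20.png

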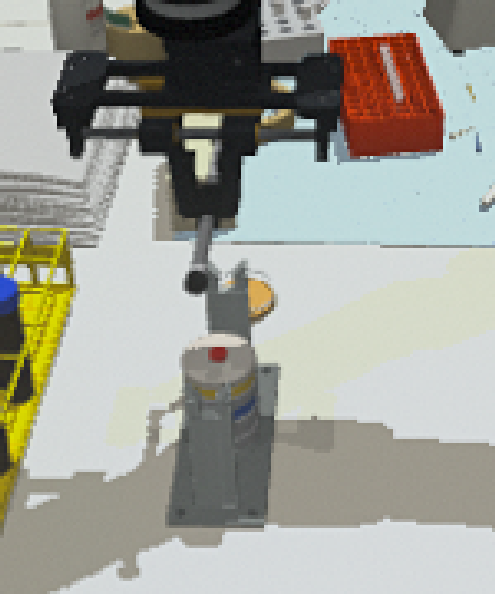

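```bash
python3 - <<'E'
from plant import r
from h import *
s=r.snapshot("wrist");g=r.get_state();print(g["tool_pos"],s["xyz"])
z=g["tool_pos"][2]-.0053
for zz in(z,z+.008): print(plane(s,[(284,58),(284,83),(284,70)],zz).round(4))
# block far face
print(plane(s,[(284,238)],z+.008))
E
```

```text
[ 0.63143387 -0.01723341  0.23932804] [0.63292784 0.04908114 0.37643537]
[[0.6334 0.0721 0.234 ]
 [0.6332 0.0633 0.234 ]
 [0.6334 0.0679 0.234 ]]
[[0.6334 0.0708 0.242 ]
 [0.6332 0.0625 0.242 ]
 [0.6333 0.0668 0.242 ]]
[[0.63190338 0.00350543 0.24202804]]
```

>>> carry_out(
  commands=[
    [[0,0,0,0.1,0.05,3,1.2],[0,0,0,0.1,0.05,6,1.2],[0,0,0,0.1,0.05,8,1.2],[0,0,0,0.1,0.05,9,1.2],[0,0,0,0.1,0.05,9,1.2],[0,0,0,0.1,0.05,9,1.2]],
  ],
)

```text
clock: 25.32
tool_pos: [0.6325, -0.0152, 0.1497]
eef_rot: [0.714, 0.7, 0.0, 0.0]
contact_force: [-0.3, 1.0, 0.2]
opening: 0.177
```

```bash
python3 - <<'E'
from plant import r
from h import *
s=r.snapshot("wrist");cv2.imwrite("pics/w21.png",s["pixels"][:,:,::-1])
t=r.snapshot("scene");crop(t,(270,130,390,260),4.5,"pics/sc21.png")
g=r.get_state();m=R.from_quat(g["eef_rot"]).as_matrix();print(g["tool_pos"],np.arctan2(m[1,0],m[0,0]),g["contact_force"],g["opening"]*88)
E
```

```text
[ 0.63340106 -0.01478208  0.15091382] 1.5503898184576965 [ 0.81646705  0.73632681 -0.29335034] 15.712215011341522
```

View pics/w21.png

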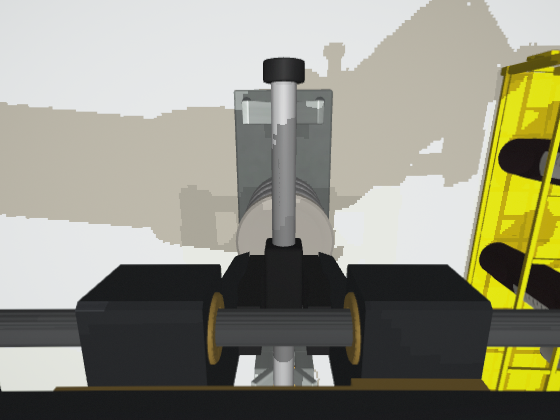

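View pics/sc21.png

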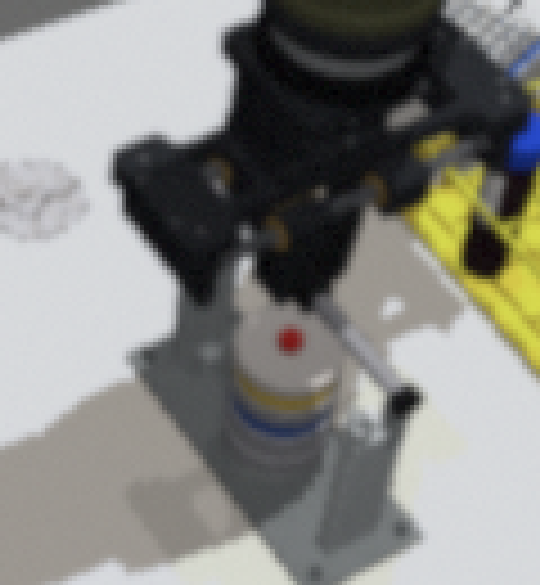

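```bash
python3 - <<'E'
from plant import r
from h import *
s=r.snapshot("wrist");crop(s,(225,45,345,135),6,"pics/w22.png")
z=r.get_state()["tool_pos"][2]-.0053
print("post outer",plane(s,[(284,95.5)],.13),"head inner",plane(s,[(284,83)],z+.008),plane(s,[(284,83)],z),"head outer",plane(s,[(284,58)],z+.008))
E
```

```text
post outer [[0.63514851 0.06251189 0.13      ]] head inner [[0.63512427 0.0651337  0.15366613]] [[0.6351671  0.06594533 0.14566613]] head outer [[0.63529388 0.07344777 0.15366613]]
```

View pics/w22.png

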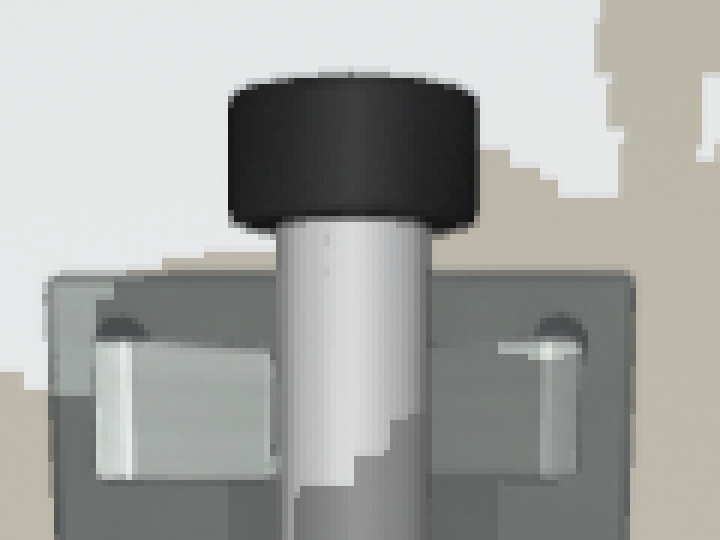

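```bash
python3 - <<'E'
from plant import r
from h import *
s=r.snapshot("wrist");g=r.get_state();z=g["tool_pos"][2]-.0053
print(g["tool_pos"],"post outer",plane(s,[(281,102),(281,124.5)],.13),"bar",plane(s,[(284,82)],z+.006),plane(s,[(284,100)],z+.005))
crop(s,(225,340,345,420),6,"pics/w23.png")
E
```

```text
[ 0.63325767 -0.01491889  0.15083907] post outer [[0.63379704 0.05986358 0.13      ]
 [0.63358516 0.0504967  0.13      ]] bar [[0.63513491 0.06567141 0.15153907]] [[0.63501202 0.05946289 0.15053907]]
```

View pics/w23.png

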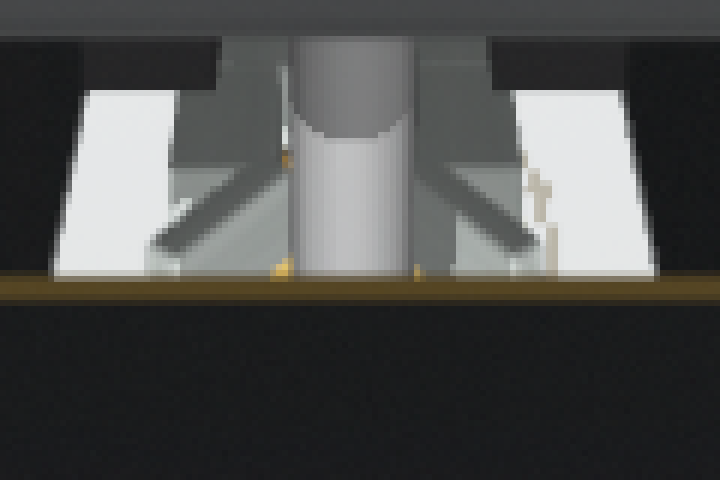

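>>> carry_out(
  commands=[
    [[0,0,-0.01,-0.05,-0.05,0.4,1.2],[0,0,-0.01,-0.05,-0.05,0.8,1.2],[0,0,-0.01,-0.05,-0.05,1.3,1.2],[0,0,-0.01,-0.05,-0.05,1.8,1.2],[0,0,-0.01,-0.05,-0.05,2.3,1.2],[0,0,-0.01,-0.05,-0.05,2.8,1.2],[0,0,-0.01,-0.05,-0.05,3.2,1.2],[0,0,-0.01,-0.05,-0.05,3.4,1.2],[0,0,-0.01,-0.05,-0.05,3.6,1.2],[0,0,-0.01,-0.05,-0.05,3.6,1.2]],
  ],
)

```text
clock: 26.35
tool_pos: [0.6314, -0.0157, 0.1142]
eef_rot: [0.711, 0.704, -0.001, 0.0]
contact_force: [-3.5, -1.6, 7.2]
opening: 0.175
```

```bash
python3 - <<'E'
from plant import r
from h import *
s=r.snapshot("wrist");cv2.imwrite("pics/w24.png",s["pixels"][:,:,::-1])
g=r.get_state();m=R.from_quat(g["eef_rot"]).as_matrix();print(g["tool_pos"],np.arctan2(m[1,0],m[0,0]),g["contact_force"],g["moment"],g["opening"]*88)
E
```

```text
[ 0.63139055 -0.0156912   0.11422776] 1.5607658428824698 [-3.34571309 -0.53566324  7.8399766 ] [-0.17410954  0.71514048  0.01669378] 15.690433783072907
```

View pics/w24.png

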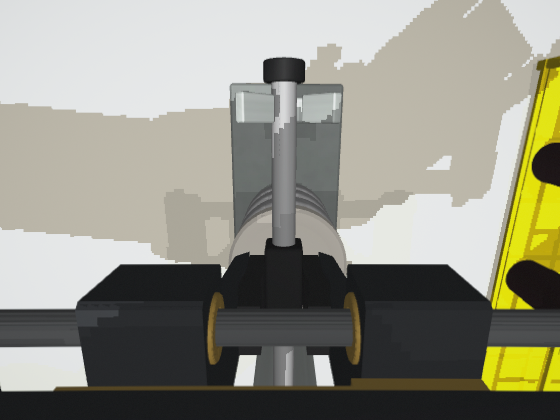

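>>> carry_out(
  commands=[
    [[0,0,0,0,0,0.1,1.2],[0,0,0,0,0,0.1,1.2],[0,0,0,0,0,0,4],[0,0,0,0,0,0,5],[0,0,0,0,0,0,5],[0,0,0,0,0,0,5],[0,0,0,0,0,0,5]],
  ],
)

```text
clock: 26.98
tool_pos: [0.6317, -0.0156, 0.1129]
eef_rot: [0.711, 0.704, -0.0, -0.0]
contact_force: [-0.2, 0.1, -0.3]
opening: 0.531
```

>>> carry_out(
  commands=[
    [[0,0,0,0,0,-1,6],[0,0,0,0,0,-4,6],[0,0,0,0,0,-8,8],[0,0,0,-2,0,-12,8],[0,0,0,-5,0,-16,8],[0,0,0,-6,0,-18,8],[0,0,0,-6,0,-18,8],[0,0,0,-6,0,-18,8],[0,0,0,-6,0,-18,8]],
  ],
)

```text
clock: 27.73
tool_pos: [0.6305, -0.075, 0.2928]
eef_rot: [0.71, 0.704, -0.0, -0.001]
contact_force: [-0.8, 1.0, -1.1]
opening: 0.906
```

```bash
python3 - <<'E'
from plant import r
from h import *
s=r.snapshot("wrist");cv2.imwrite("pics/w25.png",s["pixels"][:,:,::-1])
t=r.snapshot("side");crop(t,(200,140,300,270),4.5,"pics/si25.png")
u=r.snapshot("scene");crop(u,(190,130,390,280),4,"pics/sc25.png")
g=r.get_state();print(g["tool_pos"],g["contact_force"],g["opening"]*88,g["clock"])
gr=cv2.cvtColor(s["pixels"],cv2.COLOR_RGB2GRAY);n,l,st,c=cv2.connectedComponentsWithStats(cv2.inRange(gr,0,70))
for i in range(1,n):
    if 60<st[i,4]<2000: print(st[i],c[i],plane(s,c[i],.113).round(4))
E
```

```text
[ 0.63030756 -0.07450419  0.29178503] [-0.57103289 -0.30441586  0.47905853] 80.01240068321586 27.8833
[439  14  27  21 217] [452.43317972  23.77419355] [[0.769 0.067 0.113]]
[275  18  19  13 207] [284.14492754  23.41062802] [[0.6319 0.069  0.113 ]]
[546  32  14  33 253] [554.05533597  47.39920949] [[0.8543 0.0481 0.113 ]]
[291  51  12  15  93] [296.01075269  58.12903226] [[0.6416 0.0428 0.113 ]]
[ 455   60   62   45 1650] [488.93454545  84.20181818] [[0.8053 0.0204 0.113 ]]
[531  70  29  41 297] [550.03703704  89.75757576] [[0.8574 0.0152 0.113 ]]
[434  78  21  28 418] [444.29186603  91.84210526] [[0.7683 0.0148 0.113 ]]
[276 111  18  41 709] [284.39633286 131.23554302] [[ 0.6314 -0.0164  0.113 ]]
[533 116  13  30  64] [537.734375 127.8125  ] [[ 0.8527 -0.016   0.113 ]]
[423 156  19  26 353] [432.63456091 167.81869688] [[ 0.765 -0.05   0.113]]
[444 158  52  42 820] [462.62560976 173.45853659] [[ 0.7926 -0.0554  0.113 ]]
[276 219  17  11 150] [284.01333333 224.27333333] [[ 0.6303 -0.102   0.113 ]]
[482 243  10  14  70] [487.31428571 250.18571429] [[ 0.8252 -0.1296  0.113 ]]
```

View pics/w25.png

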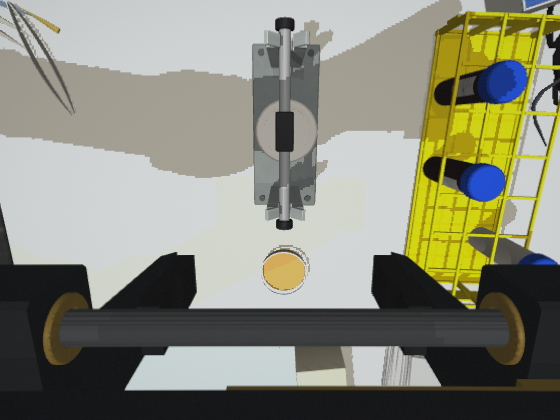

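View pics/si25.png

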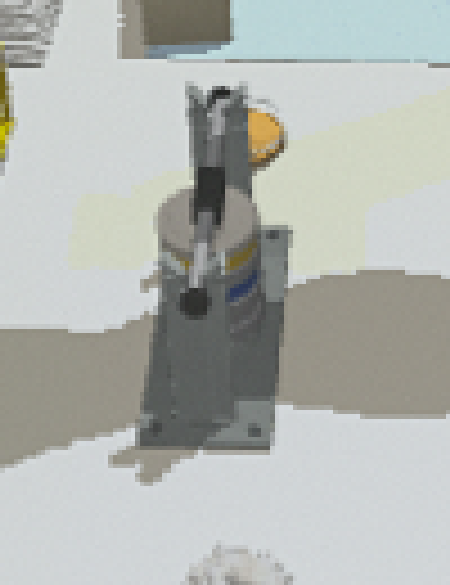

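View pics/sc25.png

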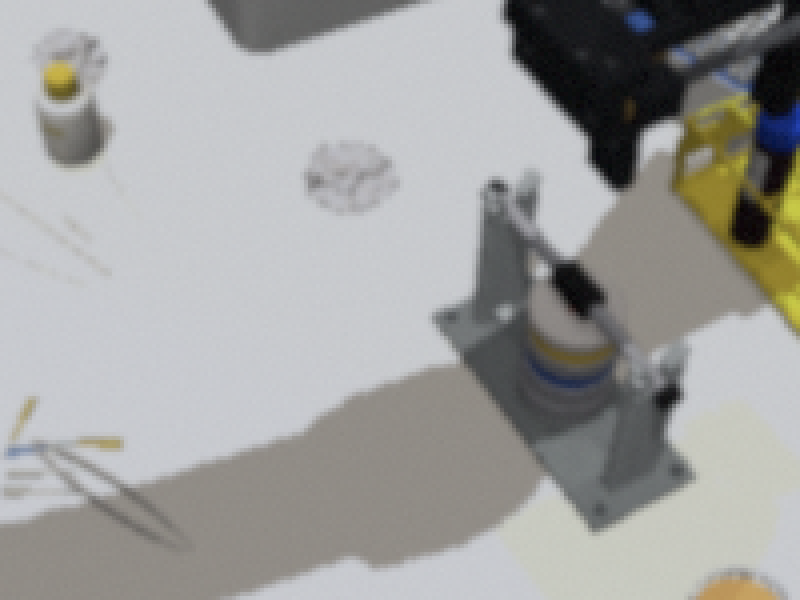

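```bash
python3 - <<'E'
from plant import r
print(r.finish_job(), r.get_state()["clock"])
E
```

```text
the job is handed in; nothing more can be done
the job is handed in; nothing more can be done
```

I built the stack on the cradle seat in the order asked (pan, blue sieve, yellow sieve, lid), dropped the locking bar into both post slots, released everything and handed the job in at about 28 s of the 106 s allowed. The hand-in reports no verdict.

**Stack:** After release, the blue sieve, the yellow sieve and the lid button all measured within about 1 mm of (0.633, -0.017). The slot midpoint I measured is (0.6326, -0.0166). The pan I only checked roughly, at about 2 to 3 mm from that axis. Each part met contact within about 1 mm of the tool height expected for home.

**Bar:**
- **Position:** In the last wrist picture the middle of the bar is at (0.631, -0.0165), which is about 1 mm off across the slots.
- **Angle:** It lies about 0.007 rad off the slot direction.
- **Height:** It made contact at 0.1142 m tool height, against 0.1143 m expected. The two heads measure 171 mm apart at home height, against 172 mm true, so the bar is down in both slots.

**Bystanders and robot:** The bottle looks unmoved in the last scene picture and the dish still stands in the last wrist picture. I did not re-measure either one. The gripper was open, well clear, and showed only sensor noise on the force reading.

**Disagreement:** My early readings of the pan from the scene and side cameras differed by up to 16 mm in y. I relied on the wrist camera instead, and it agreed with the grasps to about 1 to 2 mm. A contact force of about 6 to 7 N showed while gripping on the bench, without consequence.

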